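Feed the dunk baskets into the parts washer

ROBOT

A 7-joint arm with a two-finger parallel gripper is mounted at the origin on the work surface. World frame = base frame: x ahead of the robot, y to its left, z up, the work surface at z = 0. Lengths are in m, angles in degrees, forces in N, time in s.
With the tool pointing down it reaches from about 0.4 to 0.875 m from the base axis. Payload 4.4 kg.
Tool frame: the origin (TCP) lies on the centre line of the jaws, within the pads' length; the fingertips stand 19 mm ahead of it and the grasp point (between the pads) is the TCP (manip.tip_extent is the distance from the TCP to the fingertips, in m); z points along the fingers, y is the line along which they close (so a half turn about z gives the same grasp; the last joint's range is limited). The gripper opens to 85 mm and grips with 20 to 120 N. Pads are 22 mm wide; open, the fingers measure 114 mm over their backs; the gripper's body (76 mm by 85 mm) begins 54 mm behind the grasp point. The pads swing forward as they close: fully open they stand 13 mm farther back than shut.
Start: joints at [60.344, 36.005, 2.206, 86.941, -1.547, 57.084, -1.146], TCP at [0.284, -0.585, 0.25] pointing down, gripper open.
Joint ranges: [-175.42, 175.42], [-21.48, 121.26], [-71.46, 75.88], [10.55, 141.38], [-63.04, 243.04], [13.31, 113.54], [-168.57, 168.57]. Speed limits (degrees/s): [147.25, 147.25, 180, 180, 180, 180, 180].

INTERFACE

Orientations are given as a 3x3 rotation matrix whose columns are the frame's x, y, z axes.
In Python, from plant import manip, optics gives the robot as it stands.
- The arm moves only by the tool servo_tool, never from a script. Its argument "deltas" is a list of rows, each an object with "linear": the shift along the tool's x, y, z in m, a list of three; "twist": the turn, a rotation vector about the tool's x, y, z in degrees, a list of three; "fingers": the opening, from -1 (shut) to 1 (fully open). A call has 1 to 20 rows; each row is the pose to reach, as a shift and turn from the pose commanded when the call began, along the tool's axes at that moment; what a row does not reach only later rows make up. A row lasts 1/10 s, in which the tool goes at most 50 mm and 8.59 degrees, less where a joint would pass 70% of its speed; a pose out of reach is approached as far as the arm can. A call with a gripper value outside its range is refused whole. The fingers move at their own pace and stop on an object; "squeeze" is the grip in N (left out, the last holds). Time passes only in rows, so rows that repeat a pose let the fingers close. It gives the time, the measured TCP pose, the force, the opening and the grip force at its end, in the units of the state.
- manip.observe(): the state, without advancing time (a new reading comes with each control period).
- optics.read_camera(name): name is "scene" or "top"; returns a dict with "color" (420x560x3 uint8, red, green, blue), "z_map" (420x560 float32, m along the optical axis (not along the pixel's ray), 0 where there is no reading), "fx", "fy", "cx", "cy" (pixels), "xyz" and "orientation" of the camera in the world. Camera axes: x right, y down, z forward; pixel columns grow to the right and rows downward; lengths in m; the calibration is good to about 2 mm. A picture is of the moment at which its call begins.
- manip.sign_off(): hands the job in; it is judged then, once.
The state is a dict: "time": time; "qpos": joint angles; "joint_vel": joint speeds; "effort": joint torques, N m; "tool_pos": TCP position; "tcp_rot": TCP orientation; "force": force on the tool from outside, world axes, zero at the start; "wrist_torque": the same for the moment, N m; "gripper_width": finger opening in m; "gripper_force": force on a finger pad.
Only numpy, scipy, OpenCV 4.12 (cv2) and the standard library are available. Lean on these libraries where they do the work, as an engineer would, in place of code of your own. Each camera call takes 0.05 s, during which the arm holds its last target. There are 200 camera calls.

TASK

Feed every basket hanging on the drip stand into the parts washer, one at a time: lift it off its hook, stand it upright on the loading deck in front of the tunnel, swing the red sprung lever all the way to its stop so that the pusher shoves the basket fully inside, and let the lever spring back. Baskets go into the tunnel only by the lever, not by hand; leave the multimeter and the spanner where they lie, and finish with the lever at rest.

Things in the scene. Friction and masses are not known exactly. Their poses are not given: they have to be found in the camera images.
- basket_a: Dunk basket, blue rim, one of up to 4 alike (None if absent). Body 64 (own x) x 60 (own y) x 40 mm high, 0.15-0.3 kg; rigid flat strap handle like an arch: 44 mm wide outside along own y, 12 mm along x, upright legs, top 100 mm, bar underside 94 mm up. Origin: centre of underside, z up. Hangs upright on a hook, axes as the stand's, 30 mm above table; grip across both legs 80-90 mm up.
- basket_b: Dunk basket, yellow rim, one of up to 4 alike (None if absent). Body 64 (own x) x 60 (own y) x 40 mm high, 0.15-0.3 kg; rigid flat strap handle like an arch: 44 mm wide outside along own y, 12 mm along x, upright legs, top 100 mm, bar underside 94 mm up. Origin: centre of underside, z up. Hangs upright on a hook, axes as the stand's, 30 mm above table; grip across both legs 80-90 mm up.
- basket_c: Dunk basket, green rim, one of up to 4 alike (None if absent). Body 64 (own x) x 60 (own y) x 40 mm high, 0.15-0.3 kg; rigid flat strap handle like an arch: 44 mm wide outside along own y, 12 mm along x, upright legs, top 100 mm, bar underside 94 mm up. Origin: centre of underside, z up. Hangs upright on a hook, axes as the stand's, 30 mm above table; grip across both legs 80-90 mm up.
- basket_d: Dunk basket, white rim, one of up to 4 alike (None if absent). Body 64 (own x) x 60 (own y) x 40 mm high, 0.15-0.3 kg; rigid flat strap handle like an arch: 44 mm wide outside along own y, 12 mm along x, upright legs, top 100 mm, bar underside 94 mm up. Origin: centre of underside, z up. Hangs upright on a hook, axes as the stand's, 30 mm above table; grip across both legs 80-90 mm up.
- stand: Fixed drip stand, 4 hooks of 8 mm wire in a row (y = +-45, +-135 mm). Origin on the table below the row's middle. Hooks point to its -x (to the robot): seat top 124 mm up at x=0, upturned tip at x=-22 mm, 138 mm high: raise a basket 20 mm or more, then draw it 60 mm or more along -x. Rail 95 mm behind the seats, top 139 mm.
- deck (a point): Centre of the washer's loading deck, on its surface, 20 mm above the table. x: feed direction into the tunnel, z up. A basket stands here, own x along x. Side lips 13 mm high, leaning outwards from y=+-38 mm; tunnel mouth at x=+60; orange pusher (50 wide, 24 high) rests at x=-45: room for one basket. Bearing block 60 mm high at x=-105 and behind.
- mouth (a point): Centre of the tunnel mouth at deck level, axes as the deck's, 60 mm ahead of it. Tunnel: clear roof 130 mm above the deck starting 25 mm in, 76 mm wide inside, end wall 302 mm in; holds four baskets in a row: each one pushed in shoves the earlier ones farther.
- lever_pivot (a point): Foot of the lever's post (15 mm radius), at deck level, at deck y=-90 mm. The lever turns about the vertical through it, its arm 98 to 110 mm above the table.
- lever_grip (a point): Middle of the lever's upright red round grip: 24 mm diameter, 62 mm tall (31 mm above and below this point), top 170 mm above the table, 110 mm from the pivot axis. It travels with the lever.
- advance_lever (a joint): Sprung lever, rad: 0 at rest, 1.2 at its stop, growing anticlockwise from above. In the deck's axes the grip is at pivot + 110 mm * (sin(j-0.6), -cos(j-0.6)): it swings along the feed. Pusher moves 100 mm per rad; at the stop it leaves a basket's rear 15 mm inside the mouth. Springs back when let go (0.2 N m at rest, 0.8 at the stop, plus basket drag: 5-15 N at the grip).
- multimeter: Bystander: orange multimeter lying flat, 75 x 140 x 32 mm; origin centre of the underside.
- spanner: Bystander: steel spanner 160 mm long lying flat; origin under it.

How it is judged:
By the outcome, as a careful person would: the job done as asked, in the order asked, and still so for the second after the job is handed in, with the robot touching nothing.
Of basket_a, basket_b, basket_c, basket_d only 3 to 4 are there at a start; the rules pass over those that are not, and their reading is None.
At some moment in a run one of basket_a, basket_b, basket_c, basket_d may be knocked a few centimetres aside while the robot is not near it.
Once in a run the grip may slacken for a moment while it holds something.
It also fails if it takes over 210 s, if anything falls off the work surface, if the arm or the gripper's body presses on something with over 40 N, if the wrist force passes 120 N, or if a joint passes its speed limit or range.

## Working session

There is one attempt and no reset: what is moved stays moved. The work goes in short steps, Python scripts to look and compute and a tool call to move; the robot and the scene stay as the last step left them, time stands still between calls to the robot, and variables do not carry over. Pictures are saved under pics/ and viewed, at most 14 in all, crops included, and the job is handed in when it is done.

Besides the shell and the picture viewer there is one more tool, called after ">>>" as name(argument=value, ...) on one line, values as JSON. servo_tool: Moves the arm, as the interface text tells. Its arguments: {"type":"object","properties":{"deltas":{"type":"array"},"squeeze":{"type":"number"}},"required":["deltas"]}

```bash
ls; mkdir -p pics; python3 - <<'E'
from plant import manip, optics
import cv2, numpy as np, pickle
d={}
for n in("scene","top"):
    c=optics.read_camera(n); d[n]=c
    cv2.imwrite(f"pics/{n}0.png",c["color"][:,:,::-1]); print(n,c["xyz"],np.round(c["orientation"],3).tolist(),c["fx"],c["fy"],c["cx"],c["cy"])
pickle.dump(d,open("cam0.pkl","wb"))
s=manip.observe(); print(s)
E
```

```text
pics
scene [0.21987941 0.8914538  0.86845818] [[-0.949, -0.187, 0.253], [-0.314, 0.595, -0.74], [-0.012, -0.782, -0.623]] 420.14293472741383 420.14293472741383 272.8720911297258 220.00020232966716
top [ 0.38456901 -0.01213891  1.16999192] [[0.022, -0.991, 0.129], [-0.999, -0.018, 0.032], [-0.03, -0.129, -0.991]] 407.089995276855 407.089995276855 287.1760561379431 210.47025402008842
{'time': 0.1, 'qpos': array([60.34525616, 36.05304561,  2.20370432, 86.99036846, -1.54982412,
       57.0833218 , -1.14614979]), 'joint_vel': array([-0.05441696, -0.14885468, -0.09633433, -0.20933882, -0.02617372,
       -0.01220448, -0.00797378]), 'effort': array([ 3.27952177e-03, -5.64537191e+01,  1.23036873e+00, -1.93974423e+01,
        1.12415152e-02,  5.39901783e-03,  1.16775479e-05]), 'tool_pos': array([ 0.28356715, -0.58430118,  0.24948722]), 'tcp_rot': array([[ 8.99694141e-01,  4.36520247e-01, -7.26096007e-04],
       [ 4.36520851e-01, -8.99692838e-01,  1.53074111e-03],
       [ 1.49361120e-05, -1.69415486e-03, -9.99998565e-01]]), 'force': array([ 0.15980379, -0.2083161 , -0.19890994]), 'wrist_torque': array([-0.01421865,  0.06481832, -0.01036978]), 'gripper_force': 0.0, 'gripper_width': 0.08569358409833468}
```

View pics/scene0.png

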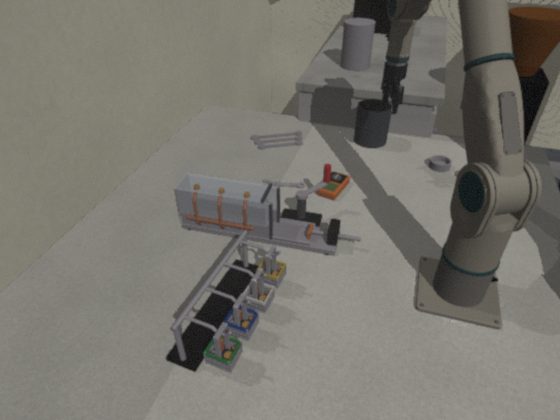

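View pics/top0.png

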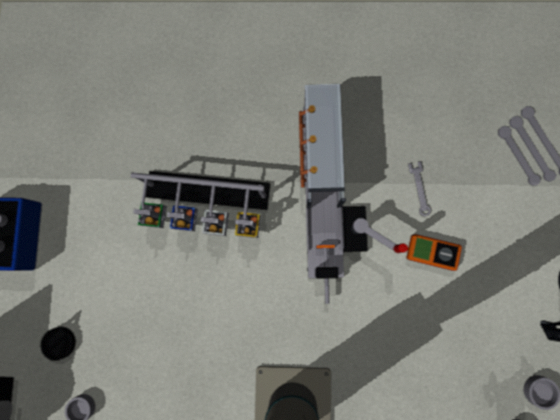

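The scene view shows four hanging baskets (green 224,350; blue 241,320; white 260,294; yellow 272,270) and the tunnel, deck and lever (red grip 327,173). In the top view the baskets are at about (150,215), (182,218), (215,222) and (247,225), the deck at about (325,225), the lever post at (361,226) and the grip at (401,248).

```bash
cat > h.py <<'E'
import numpy as np, pickle
def cloud(c):
    z=c["z_map"]; v,u=np.mgrid[:z.shape[0],:z.shape[1]]
    p=np.stack([(u-c["cx"])/c["fx"]*z,(v-c["cy"])/c["fy"]*z,z],-1)
    w=p@np.array(c["orientation"]).T+np.array(c["xyz"]); w[z==0]=np.nan
    return w
def ray(c,u,v):
    d=np.array(c["orientation"])@[(u-c["cx"])/c["fx"],(v-c["cy"])/c["fy"],1]
    return np.array(c["xyz"]),d
def at_z(c,u,v,z):
    o,d=ray(c,u,v); return o+d*(z-o[2])/d[2]
def tri(rays):
    A=0;b=0
    for o,d in rays:
        d=d/np.linalg.norm(d);P=np.eye(3)-np.outer(d,d);A=A+P;b=b+P@o
    x=np.linalg.solve(A,b); return x,[np.linalg.norm(np.cross(x-o,d/np.linalg.norm(d))) for o,d in rays]
E
python3 - <<'E'
import pickle,cv2,numpy as np
d=pickle.load(open("cam0.pkl","rb"))
def crop(n,u0,u1,v0,v1,s,f):
    cv2.imwrite(f,cv2.convertScaleAbs(cv2.resize(d[n]["color"][v0:v1,u0:u1,::-1],None,fx=s,fy=s,interpolation=cv2.INTER_CUBIC),alpha=1.5))
crop("top",128,278,160,245,5.3333,"pics/t1.png")
crop("top",295,425,180,280,6,"pics/t2.png")
crop("scene",165,305,230,370,4.2,"pics/s1.png")
crop("scene",225,365,155,260,5.7,"pics/s2.png")
E
```

```text
(no output)
```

View pics/t1.png

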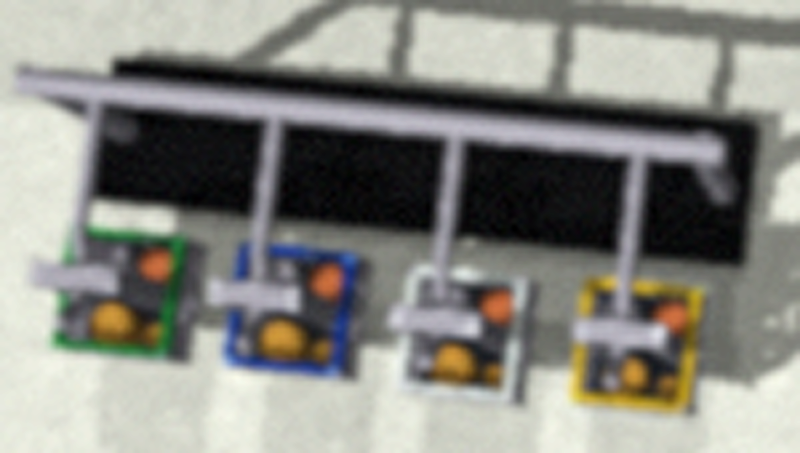

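View pics/t2.png

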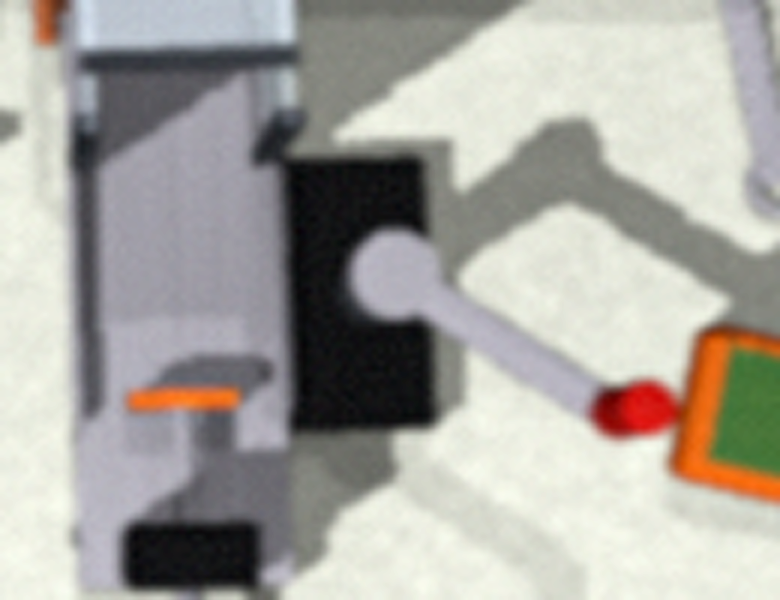

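View pics/s1.png

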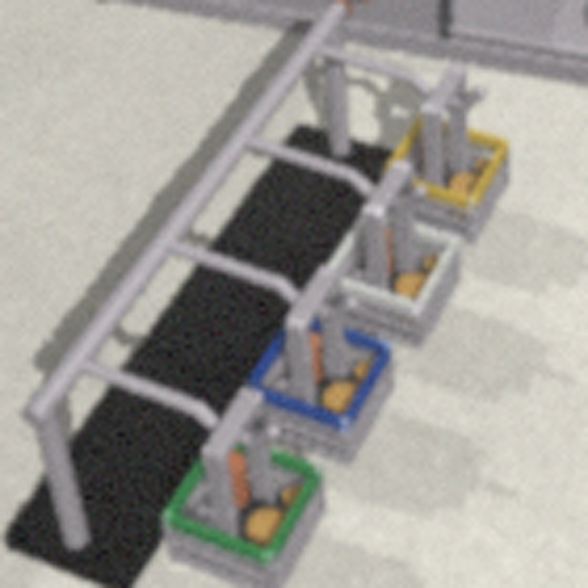

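View pics/s2.png

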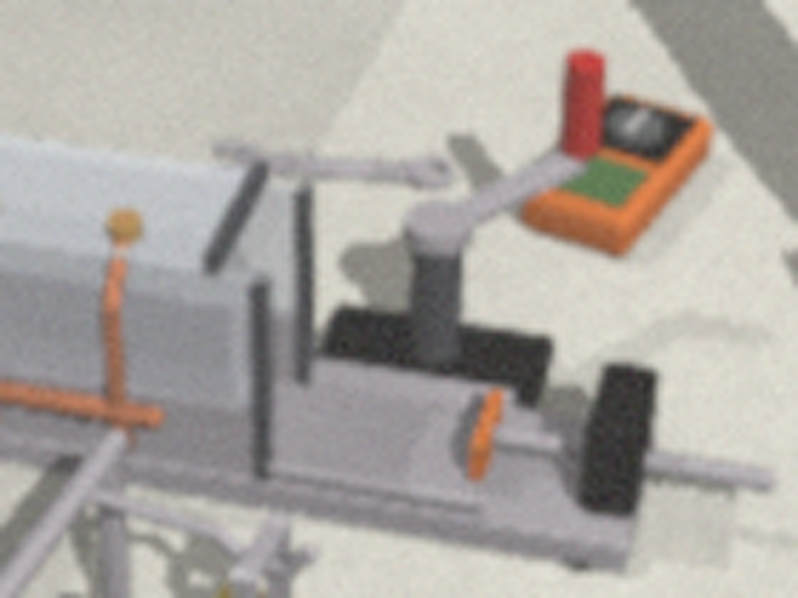

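Top crop: handle bars are centred at (76,276), (255,294), (437,322) and (620,332). Scene crop: bar tops are at (233,425), (316,297), (387,193) and (444,90). The grip top is at t2 (652,403) and s2 (586,58). The post cap is at t2 (395,273) and s2 (438,225).

```bash
python3 - <<'E'
import pickle,cv2,numpy as np
from h import *
np.set_printoptions(precision=4,suppress=True)
d=pickle.load(open("cam0.pkl","rb")); T,S=d["top"],d["scene"]
f=lambda x,o,s:(o+(x+.5)/s-.5)
def two(n,t,s,to,so):
    print(n,*tri([ray(T,f(t[0],to[0],to[2]),f(t[1],to[1],to[2])),ray(S,f(s[0],so[0],so[2]),f(s[1],so[1],so[2]))]))
a,b=(128,160,5.3333),(165,230,4.2); c,e=(295,180,6),(225,155,5.7)
for n,t,s in(("g",(76,276),(233,425)),("b",(255,294),(316,297)),("w",(437,322),(387,193)),("y",(620,332),(444,90))): two(n,t,s,a,b)
two("grip",(652,403),(586,58),c,e); two("grip bottom",(607,412),(582,155),c,e); two("post",(395,273),(438,222),c,e); two("pusher top L/R",(125,398),(478,402),c,e)
two("mouth bar?",(80,55),(262,283),c,e)
W=cloud(T);WS=cloud(S)
for nm,w,cc in(("T",W,T),("S",WS,S)):
    h=cv2.cvtColor(cc["color"],cv2.COLOR_RGB2HSV); H,Sa,V=h[...,0],h[...,1],h[...,2]
    box=(w[...,0]>.35)&(w[...,0]<.6)
    m={"red":((H<4)|(H>176))&(Sa>150)&(w[...,2]>.05)&box,"pusher":(H>5)&(H<14)&(Sa>150)&box&(w[...,1]<-.03)&(w[...,1]>-.17)&(w[...,2]>.0),
       "roof":(w[...,2]>.125)&(w[...,1]<-.03)&(w[...,1]>-.17)&(w[...,0]>.55),
       "deck":(abs(w[...,2]-.02)<.006)&(w[...,1]<-.03)&(w[...,1]>-.2)&(w[...,0]>.35)&(w[...,0]<.7),
       "block":(w[...,2]>.05)&(w[...,1]<-.03)&(w[...,1]>-.17)&(w[...,0]<.42)&(w[...,0]>.3),
       "post":(abs(w[...,2]-.11)<.02)&(abs(w[...,1]+.19)<.03)&(abs(w[...,0]-.45)<.06)}
    for k,q in m.items():
        p=w[q]
        if len(p)>3: print(nm,k,len(p),"med",np.median(p,0),"lo",np.percentile(p,3,axis=0),"hi",np.percentile(p,97,axis=0))
# bars by depth
q=(W[...,2]>.118)&(W[...,2]<.145)&(W[...,1]>.04)&(W[...,1]<.5)&(W[...,0]<.62)&(W[...,0]>.35)
n,l,st,ce=cv2.connectedComponentsWithStats(q.astype(np.uint8))
for i in range(1,n):
    if st[i,4]>15: p=W[l==i]; print(i,st[i],p.mean(0),p.min(0),p.max(0))
E
```

```text
g [0.5108 0.4024 0.1238] [np.float64(0.00043163354744851274), np.float64(0.00043163354744849507)]
b [0.5024 0.3124 0.1256] [np.float64(0.0014651369479395857), np.float64(0.0014651369479395237)]
w [0.4921 0.2236 0.1217] [np.float64(2.7964450231399357e-06), np.float64(2.7964450230518015e-06)]
y [0.488  0.1332 0.1247] [np.float64(0.0005877260700504315), np.float64(0.0005877260700504679)]
grip [ 0.4293 -0.2652  0.1656] [np.float64(0.0015798667041389133), np.float64(0.001579866704138939)]
grip bottom [ 0.4273 -0.2616  0.1032] [np.float64(0.0022728761487606835), np.float64(0.00227287614876074)]
post [ 0.487  -0.1702  0.1047] [np.float64(0.0009482491168771129), np.float64(0.0009482491168770506)]
pusher top L/R [ 0.4322 -0.0543  0.0793] [np.float64(0.00012623751316318983), np.float64(0.00012623751316325878)]
mouth bar? [ 0.5587 -0.0338  0.1466] [np.float64(0.015654734018951417), np.float64(0.015654734018951528)]
T red 88 med [ 0.428  -0.2576  0.1688] lo [ 0.4205 -0.2709  0.1287] hi [ 0.4373 -0.2521  0.1725]
T pusher 51 med [ 0.4339 -0.0842  0.0512] lo [ 0.4308 -0.1049  0.0464] hi [ 0.4369 -0
[... 407 characters left out ...]
.1129]
S red 60 med [ 0.4229 -0.2515  0.146 ] lo [ 0.4175 -0.261   0.1122] hi [ 0.429  -0.2453  0.1677]
S pusher 19 med [ 0.4308 -0.0666  0.0463] lo [ 0.4284 -0.0939  0.037 ] hi [ 0.4337 -0.0538  0.0502]
S roof 7398 med [ 1.3224 -0.0902  0.3506] lo [ 0.5901 -0.1641  0.143 ] hi [ 1.3271 -0.033   0.6087]
S deck 1328 med [ 0.4684 -0.0917  0.0173] lo [ 0.3663 -0.186   0.0144] hi [ 0.5492 -0.0319  0.0244]
S block 203 med [ 0.3606 -0.0641  0.0753] lo [ 0.3468 -0.1055  0.0517] hi [ 0.3752 -0.0501  0.0795]
S post 115 med [ 0.4694 -0.1874  0.1058] lo [ 0.4466 -0.2175  0.0966] hi [ 0.4994 -0.1618  0.1097]
1 [ 131  172  133   61 1541] [0.5522 0.2627 0.1342] [0.4611 0.0848 0.1182] [0.6138 0.4334 0.1435]
```

```bash
python3 - <<'E'
import pickle,cv2,numpy as np
from h import *
np.set_printoptions(precision=4,suppress=True)
d=pickle.load(open("cam0.pkl","rb")); T,S=d["top"],d["scene"]
W=cloud(T)
f=lambda x,o,s:(o+(x+.5)/s-.5)
p=lambda x,y,z:at_z(T,f(x,128,5.3333),f(y,160,5.3333),z)
for x,y in((76,276),(255,294),(437,322),(620,332)): print("bar@.13",p(x,y,.13))
for n,c in(("green rim",((78,232),(187,238),(175,352),(57,345))),("yellow",((587,280),(703,290),(692,410),(575,402)))):
    q=np.array([p(*k,.07)[:2] for k in c]); print(n,q.mean(0),np.degrees(np.arctan2(*(q[1]-q[0])[::-1])),np.degrees(np.arctan2(*(q[2]-q[3])[::-1])),np.linalg.norm(q[1]-q[0]),np.linalg.norm(q[1]-q[2]))
# tunnel roof rect
m=(W[...,2]>.145)&(W[...,2]<.175)&(W[...,1]<-.02)&(W[...,1]>-.18)&(W[...,0]>.54)
r=cv2.minAreaRect((W[m][:,:2]*1000).astype(np.float32)); print("roof",r,cv2.boxPoints(r))
P=W[m]; 
for side in(0,1):
    e=[]
    for x in np.arange(.6,.86,.01):
        k=P[abs(P[:,0]-x)<.005]; e.append((x,k[:,1].max() if side else k[:,1].min()))
    print(np.polyfit(*np.array(e).T,1))
m=(W[...,2]>.07)&(W[...,2]<.09)&(W[...,1]<-.02)&(W[...,1]>-.15)&(W[...,0]<.39)&(W[...,0]>.34)
print("block",cv2.minAreaRect((W[m][:,:2]*1000).astype(np.float32)),W[m][:,0].max())
t=lambda x,y,z:at_z(T,f(x,295,6),f(y,180,6),z)[:2]
print("pusher top z.044",t(128,400,.044),t(240,397,.044)); print("grip .17",t(655,403,.17)," post .11",t(395,273,.11))
print("rod/lips: left inner .02",t(100,410,.02),t(98,165,.02),"right",t(290,410,.02))
# red top
h=cv2.cvtColor(T["color"],cv2.COLOR_RGB2HSV)
m=((h[...,0]<4)|(h[...,0]>176))&(h[...,1]>150)&(abs(W[...,2]-.17)<.006)&(W[...,0]>.4)&(W[...,0]<.46)
print("red top",m.sum(),W[m].mean(0),W[m].min(0),W[m].max(0))
m=(abs(W[...,2]-.112)<.006)&(abs(W[...,1]+.17)<.017)&(abs(W[...,0]-.487)<.03)
print("post",W[m].mean(0),W[m].min(0),W[m].max(0))
E
```

```text
bar@.13 [0.5105 0.4001 0.13  ]
bar@.13 [0.5033 0.3114 0.13  ]
bar@.13 [0.4913 0.2217 0.13  ]
bar@.13 [0.4881 0.1326 0.13  ]
green rim [0.5101 0.3982] -92.1348004153235 -92.26479692881689 0.057219344392807674 0.059255491425652104
yellow [0.4874 0.1308] -93.89352255990667 -92.75269506686567 0.05991404770806887 0.06160249141265511
roof ((698.298095703125, -69.37618255615234), (309.2538146972656, 96.19441986083984), 2.7495760917663574) [[ 541.5419  -28.7519]
 [ 546.1564 -124.8356]
 [ 855.0543 -110.0005]
 [ 850.4398  -13.9168]]
[ 0.0445 -0.147 ]
[ 0.0352 -0.0501]
block ((362.8210754394531, -85.94398498535156), (28.963319778442383, 58.68699645996094), 1.3747895956039429) 0.37783564035786554
pusher top z.044 [ 0.4329 -0.057 ] [ 0.4354 -0.1082]
grip .17 [ 0.4307 -0.265 ]  post .11 [ 0.4874 -0.1692]
rod/lips: left inner .02 [ 0.429  -0.0449] [ 0.5449 -0.0423] right [ 0.4309 -0.1336]
red top 61 [ 0.4289 -0.2617  0.1695] [ 0.4203 -0.2728  0.1652] [ 0.4375 -0.2513  0.1749]
post [ 0.4863 -0.171   0.1103] [ 0.4693 -0.1864  0.1063] [ 0.506  -0.1544  0.1154]
```

```bash
cat >> h.py <<'E'
from scipy.spatial.transform import Rotation as Ro
G=dict(y=(.4877,.1326),w=(.4948,.2224),b=(.5018,.3121),g=(.5089,.4018))
SY=-4.5; DY=2.5; DECK=np.array([.483,-.080]); PIV=np.array([.487,-.170])
def off(p,yaw,dx,dy=0):
    a=np.radians(yaw); return (p[0]+dx*np.cos(a)-dy*np.sin(a),p[1]+dx*np.sin(a)+dy*np.cos(a))
def lev(j,r=.110): return off(PIV,DY,r*np.sin(j-.6),-r*np.cos(j-.6))
def plan(*wps):
    """waypoints (x,y,z,world angle of tool y): shift and turn from the current pose"""
    from plant import manip
    s=manip.observe(); R=np.array(s["tcp_rot"]); p=np.array(s["tool_pos"])
    print("at",p.round(4),"w",round(s["gripper_width"],4),"F",s["force"].round(1),"t",round(s["time"],1))
    for x,y,z,a in wps:
        a=np.radians(a); Y=np.array([np.cos(a),np.sin(a),0]); Z=np.array([0,0,-1.]); D=np.stack([np.cross(Y,Z),Y,Z],1)
        print((R.T@(np.array([x,y,z])-p)).round(3).tolist(),Ro.from_matrix(R.T@D).as_rotvec(degrees=True).round(1).tolist())
E
python3 -c "
from h import *
plan((*G['y'],.22,-94.5),(*G['y'],.115,-94.5))"
```

```text
at [ 0.2836 -0.5843  0.2495] w 0.0857 F [ 0.2 -0.2 -0.2] t 0.1
[0.497, -0.556, 0.03] [-0.1, 0.0, 30.4]
[0.497, -0.556, 0.135] [-0.1, 0.0, 30.4]
```

>>> servo_tool(deltas=[{"linear": [0.1, -0.11, 0], "twist": [0, 0, 8], "fingers": 0.65}, {"linear": [0.2, -0.22, 0], "twist": [0, 0, 16], "fingers": 0.65}, {"linear": [0.3, -0.34, 0.01], "twist": [0, 0, 24], "fingers": 0.65}, {"linear": [0.497, -0.556, 0.03], "twist": [0, 0, 30.4], "fingers": 0.65}, {"linear": [0.497, -0.556, 0.03], "twist": [0, 0, 30.4], "fingers": 0.65}, {"linear": [0.497, -0.556, 0.03], "twist": [0, 0, 30.4], "fingers": 0.65}, {"linear": [0.497, -0.556, 0.03], "twist": [0, 0, 30.4], "fingers": 0.65}, {"linear": [0.497, -0.556, 0.03], "twist": [0, 0, 30.4], "fingers": 0.65}, {"linear": [0.497, -0.556, 0.03], "twist": [0, 0, 30.4], "fingers": 0.65}, {"linear": [0.497, -0.556, 0.03], "twist": [0, 0, 30.4], "fingers": 0.65}, {"linear": [0.497, -0.556, 0.03], "twist": [0, 0, 30.4], "fingers": 0.65}, {"linear": [0.497, -0.556, 0.03], "twist": [0, 0, 30.4], "fingers": 0.65}, {"linear": [0.497, -0.556, 0.03], "twist": [0, 0, 30.4], "fingers": 0.65}, {"linear": [0.497, -0.556, 0.03], "twist": [0, 0, 30.4], "fingers": 0.65}, {"linear": [0.497, -0.556, 0.03], "twist": [0, 0, 30.4], "fingers": 0.65}, {"linear": [0.497, -0.556, 0.03], "twist": [0, 0, 30.4], "fingers": 0.65}, {"linear": [0.497, -0.556, 0.03], "twist": [0, 0, 30.4], "fingers": 0.65}, {"linear": [0.497, -0.556, 0.03], "twist": [0, 0, 30.4], "fingers": 0.65}], squeeze=40)

```text
time: 1.9
tool_pos: [0.4877, 0.1309, 0.2201]
tcp_rot: [[0.997, -0.08, -0.001], [-0.08, -0.997, -0.001], [-0.001, 0.001, -1.0]]
force: [-0.6, -0.3, -0.2]
gripper_width: 0.0706
gripper_force: 0.0
```

```bash
python3 -c "
from h import *
from plant import optics
import cv2
plan((*G['y'],.22,-94.5),(*G['y'],.115,-94.5),(*off(G['y'],SY,0),.142,-94.5),(*off(G['y'],SY,-.075),.145,-94.5))
c=optics.read_camera('scene')['color'][:,:,::-1]
cv2.imwrite('pics/a1.png',cv2.resize(c[200:370,170:330],None,fx=3.5,fy=3.5,interpolation=cv2.INTER_CUBIC))"
```

```text
at [0.4877 0.1309 0.2201] w 0.0706 F [-0.6 -0.3 -0.2] t 1.9
[-0.0, -0.002, 0.0] [0.1, 0.1, -0.1]
[-0.0, -0.002, 0.105] [0.1, 0.1, -0.1]
[-0.0, -0.002, 0.078] [0.1, 0.1, -0.1]
[-0.075, -0.002, 0.075] [0.1, 0.1, -0.1]
```

View pics/a1.png

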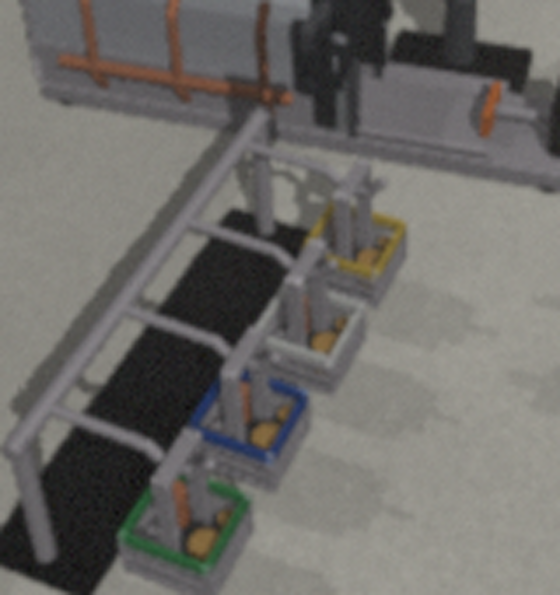

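The yellow basket still hangs in place, with the gripper just above it (fingers near 335,90). Next I descend and close.

>>> servo_tool(deltas=[{"linear": [0, -0.002, 0.03], "twist": [0, 0, 0], "fingers": 0.65}, {"linear": [0, -0.002, 0.06], "twist": [0, 0, 0], "fingers": 0.65}, {"linear": [0, -0.002, 0.085], "twist": [0, 0, 0], "fingers": 0.65}, {"linear": [0, -0.002, 0.1], "twist": [0, 0, 0], "fingers": 0.65}, {"linear": [0, -0.002, 0.105], "twist": [0, 0, 0], "fingers": 0.65}, {"linear": [0, -0.002, 0.105], "twist": [0, 0, 0], "fingers": 0.65}, {"linear": [0, -0.002, 0.105], "twist": [0, 0, 0], "fingers": -0.2}, {"linear": [0, -0.002, 0.105], "twist": [0, 0, 0], "fingers": -0.2}, {"linear": [0, -0.002, 0.105], "twist": [0, 0, 0], "fingers": -0.2}, {"linear": [0, -0.002, 0.105], "twist": [0, 0, 0], "fingers": -0.2}, {"linear": [0, -0.002, 0.105], "twist": [0, 0, 0], "fingers": -0.2}, {"linear": [0, -0.002, 0.105], "twist": [0, 0, 0], "fingers": -0.2}], squeeze=40)

```text
time: 3.15
tool_pos: [0.4893, 0.1342, 0.1165]
tcp_rot: [[0.997, -0.079, 0.002], [-0.079, -0.997, 0.0], [0.002, -0.0, -1.0]]
force: [-0.3, -1.4, 7.1]
gripper_width: 0.0431
gripper_force: 40.6
```

>>> servo_tool(deltas=[{"linear": [0, 0, -0.01], "twist": [0, 0, 0], "fingers": -0.2}, {"linear": [0, 0, -0.02], "twist": [0, 0, 0], "fingers": -0.2}, {"linear": [0, 0, -0.028], "twist": [0, 0, 0], "fingers": -0.2}, {"linear": [0, 0, -0.028], "twist": [0, 0, 0], "fingers": -0.2}, {"linear": [-0.02, 0, -0.028], "twist": [0, 0, 0], "fingers": -0.2}, {"linear": [-0.04, 0, -0.03], "twist": [0, 0, 0], "fingers": -0.2}, {"linear": [-0.06, 0, -0.03], "twist": [0, 0, 0], "fingers": -0.2}, {"linear": [-0.075, 0, -0.03], "twist": [0, 0, 0], "fingers": -0.2}, {"linear": [-0.075, 0, -0.05], "twist": [0, 0, 0], "fingers": -0.2}, {"linear": [-0.075, 0, -0.06], "twist": [0, 0, 0], "fingers": -0.2}], squeeze=60)

```text
time: 4.15
tool_pos: [0.4136, 0.1405, 0.1761]
tcp_rot: [[0.997, -0.078, 0.001], [-0.078, -0.997, 0.0], [0.001, -0.0, -1.0]]
force: [0.1, 0.6, -2.9]
gripper_width: 0.0427
gripper_force: 62.0
```

```bash
python3 -c "
from h import *
plan((*DECK,.18,-87.5),(*DECK,.107,-87.5))"
```

```text
at [0.4136 0.1405 0.1761] w 0.0427 F [ 0.1  0.6 -2.9] t 4.2
[0.086, 0.214, -0.004] [-0.0, -0.0, -7.0]
[0.086, 0.214, 0.069] [-0.0, -0.0, -7.0]
```

>>> servo_tool(deltas=[{"linear": [0.01, 0.03, -0.004], "twist": [0, 0, -1], "fingers": -0.2}, {"linear": [0.025, 0.065, -0.004], "twist": [0, 0, -2], "fingers": -0.2}, {"linear": [0.04, 0.105, -0.004], "twist": [0, 0, -4], "fingers": -0.2}, {"linear": [0.06, 0.145, -0.004], "twist": [0, 0, -5], "fingers": -0.2}, {"linear": [0.075, 0.18, -0.004], "twist": [0, 0, -6], "fingers": -0.2}, {"linear": [0.083, 0.204, -0.004], "twist": [0, 0, -7], "fingers": -0.2}, {"linear": [0.086, 0.214, -0.004], "twist": [0, 0, -7], "fingers": -0.2}, {"linear": [0.086, 0.214, -0.004], "twist": [0, 0, -7], "fingers": -0.2}, {"linear": [0.086, 0.214, -0.004], "twist": [0, 0, -7], "fingers": -0.2}, {"linear": [0.086, 0.214, 0.01], "twist": [0, 0, -7], "fingers": -0.2}, {"linear": [0.086, 0.214, 0.03], "twist": [0, 0, -7], "fingers": -0.2}, {"linear": [0.086, 0.214, 0.05], "twist": [0, 0, -7], "fingers": -0.2}, {"linear": [0.086, 0.214, 0.06], "twist": [0, 0, -7], "fingers": -0.2}, {"linear": [0.086, 0.214, 0.066], "twist": [0, 0, -7], "fingers": -0.2}, {"linear": [0.086, 0.214, 0.069], "twist": [0, 0, -7], "fingers": -0.2}, {"linear": [0.086, 0.214, 0.069], "twist": [0, 0, -7], "fingers": -0.2}], squeeze=60)

```text
time: 5.75
tool_pos: [0.4828, -0.079, 0.1072]
tcp_rot: [[0.999, 0.044, 0.001], [0.044, -0.999, 0.0], [0.001, -0.0, -1.0]]
force: [-0.1, -0.3, -3.1]
gripper_width: 0.0433
gripper_force: 62.3
```

>>> servo_tool(deltas=[{"linear": [0, 0, 0.001], "twist": [0, 0, 0], "fingers": -0.2}, {"linear": [0, 0, 0.001], "twist": [0, 0, 0], "fingers": 0.5}, {"linear": [0, 0, 0.001], "twist": [0, 0, 0], "fingers": 0.5}, {"linear": [0, 0, 0.001], "twist": [0, 0, 0], "fingers": 0.5}, {"linear": [0, 0, 0.001], "twist": [0, 0, 0], "fingers": 0.5}, {"linear": [0, 0, -0.02], "twist": [0, 0, 0], "fingers": 0.5}, {"linear": [0, 0, -0.06], "twist": [0, 0, 0], "fingers": 0.5}, {"linear": [0, 0, -0.1], "twist": [0, 0, 0], "fingers": 0.5}, {"linear": [0, 0, -0.12], "twist": [0, 0, 0], "fingers": 0.5}, {"linear": [0, 0, -0.12], "twist": [0, 0, 0], "fingers": 0.5}], squeeze=60)

```text
time: 6.75
tool_pos: [0.4844, -0.0802, 0.2292]
tcp_rot: [[0.999, 0.043, 0.007], [0.043, -0.999, -0.001], [0.006, 0.001, -1.0]]
force: [0.7, 1.1, -0.2]
gripper_width: 0.0639
gripper_force: 0.0
```

```bash
python3 -c "
from h import *
from plant import optics
import cv2
p=lev(0); print(p)
plan((*p,.22,-32),(*p,.145,-32))
c=optics.read_camera('scene')['color'][:,:,::-1]
cv2.imwrite('pics/a2.png',cv2.resize(c[150:290,210:370],None,fx=4,fy=4,interpolation=cv2.INTER_CUBIC))"
```

```text
(np.float64(0.42890851325200874), np.float64(-0.2634097380758985))
at [ 0.4844 -0.0802  0.2292] w 0.0639 F [ 0.7  1.1 -0.2] t 6.8
[-0.063, 0.181, 0.009] [0.2, -0.3, -55.5]
[-0.064, 0.181, 0.084] [0.2, -0.3, -55.5]
```

View pics/a2.png

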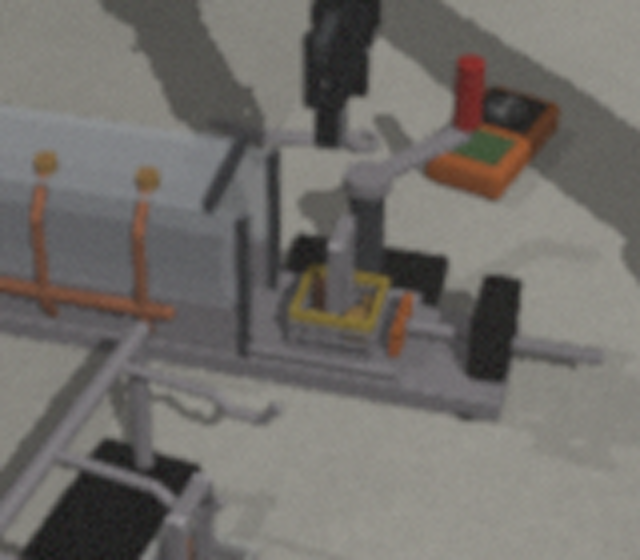

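The yellow basket stands upright on the deck (crop 340,310), clear of the pusher at (402,323). On to the lever.

>>> servo_tool(deltas=[{"linear": [-0.005, 0.03, 0.005], "twist": [0, 0, -8], "fingers": 0.5}, {"linear": [-0.02, 0.07, 0.009], "twist": [0, 0, -16], "fingers": 0.5}, {"linear": [-0.04, 0.11, 0.009], "twist": [0, 0, -24], "fingers": 0.5}, {"linear": [-0.05, 0.15, 0.009], "twist": [0, 0, -32], "fingers": 0.5}, {"linear": [-0.063, 0.181, 0.009], "twist": [0, 0, -40], "fingers": 0.5}, {"linear": [-0.063, 0.181, 0.009], "twist": [0, 0, -48], "fingers": 0.5}, {"linear": [-0.063, 0.181, 0.009], "twist": [0, 0, -55.5], "fingers": 0.5}, {"linear": [-0.063, 0.181, 0.009], "twist": [0, 0, -55.5], "fingers": 0.5}, {"linear": [-0.063, 0.181, 0.009], "twist": [0, 0, -55.5], "fingers": 0.5}, {"linear": [-0.063, 0.181, 0.03], "twist": [0, 0, -55.5], "fingers": 0.5}, {"linear": [-0.063, 0.181, 0.06], "twist": [0, 0, -55.5], "fingers": 0.5}, {"linear": [-0.063, 0.181, 0.08], "twist": [0, 0, -55.5], "fingers": 0.5}, {"linear": [-0.063, 0.181, 0.084], "twist": [0, 0, -55.5], "fingers": 0.5}, {"linear": [-0.063, 0.181, 0.084], "twist": [0, 0, -55.5], "fingers": -0.6}, {"linear": [-0.063, 0.181, 0.084], "twist": [0, 0, -55.5], "fingers": -0.6}, {"linear": [-0.063, 0.181, 0.084], "twist": [0, 0, -55.5], "fingers": -0.6}, {"linear": [-0.063, 0.181, 0.084], "twist": [0, 0, -55.5], "fingers": -0.6}, {"linear": [-0.063, 0.181, 0.084], "twist": [0, 0, -55.5], "fingers": -0.6}, {"linear": [-0.063, 0.181, 0.084], "twist": [0, 0, -55.5], "fingers": -0.6}], squeeze=50)

```text
time: 8.7
tool_pos: [0.4283, -0.2638, 0.1434]
tcp_rot: [[0.53, 0.848, 0.002], [0.848, -0.53, -0.001], [0.0, 0.003, -1.0]]
force: [0.8, 0.6, 6.3]
gripper_width: 0.0234
gripper_force: 36.7
```

```bash
python3 -c "
from h import *
plan(*[(*lev(j),.145,-34.4+2.5+np.degrees(j)) for j in np.arange(0,1.31,.1)])"
```

```text
at [ 0.4283 -0.2638  0.1434] w 0.0234 F [0.8 0.6 6.3] t 8.7
[0.001, 0.0, -0.002] [0.2, -0.0, -0.1]
[0.001, 0.011, -0.002] [0.2, -0.0, -5.9]
[0.003, 0.022, -0.002] [0.2, -0.0, -11.6]
[0.006, 0.033, -0.002] [0.2, 0.0, -17.3]
[0.009, 0.043, -0.001] [0.2, 0.0, -23.0]
[0.014, 0.053, -0.001] [0.2, 0.0, -28.8]
[0.02, 0.062, -0.001] [0.2, 0.0, -34.5]
[0.027, 0.071, -0.001] [0.2, 0.0, -40.2]
[0.034, 0.079, -0.001] [0.1, 0.0, -46.0]
[0.042, 0.086, -0.001] [0.1, 0.1, -51.7]
[0.051, 0.093, -0.001] [0.1, 0.1, -57.4]
[0.061, 0.098, -0.001] [0.1, 0.1, -63.2]
[0.071, 0.103, -0.001] [0.1, 0.1, -68.9]
[0.081, 0.106, -0.001] [0.1, 0.1, -74.6]
```

>>> servo_tool(deltas=[{"linear": [0, 0.005, 0], "twist": [0, 0, -3], "fingers": -0.6}, {"linear": [0.001, 0.011, 0], "twist": [0, 0, -6], "fingers": -0.6}, {"linear": [0.002, 0.016, 0], "twist": [0, 0, -9], "fingers": -0.6}, {"linear": [0.003, 0.022, 0], "twist": [0, 0, -11.5], "fingers": -0.6}, {"linear": [0.004, 0.027, 0], "twist": [0, 0, -14.5], "fingers": -0.6}, {"linear": [0.006, 0.033, 0], "twist": [0, 0, -17], "fingers": -0.6}, {"linear": [0.009, 0.043, 0], "twist": [0, 0, -23], "fingers": -0.6}, {"linear": [0.014, 0.053, 0], "twist": [0, 0, -29], "fingers": -0.6}, {"linear": [0.02, 0.062, 0], "twist": [0, 0, -34.5], "fingers": -0.6}, {"linear": [0.027, 0.071, 0], "twist": [0, 0, -40], "fingers": -0.6}, {"linear": [0.034, 0.079, 0], "twist": [0, 0, -46], "fingers": -0.6}, {"linear": [0.042, 0.086, 0], "twist": [0, 0, -52], "fingers": -0.6}, {"linear": [0.051, 0.093, 0], "twist": [0, 0, -57.5], "fingers": -0.6}, {"linear": [0.056, 0.096, 0], "twist": [0, 0, -60], "fingers": -0.6}, {"linear": [0.061, 0.098, 0], "twist": [0, 0, -63], "fingers": -0.6}, {"linear": [0.066, 0.101, 0], "twist": [0, 0, -66], "fingers": -0.6}, {"linear": [0.071, 0.103, 0], "twist": [0, 0, -69], "fingers": -0.6}, {"linear": [0.074, 0.104, 0], "twist": [0, 0, -71], "fingers": -0.6}, {"linear": [0.074, 0.104, 0], "twist": [0, 0, -71], "fingers": -0.6}], squeeze=60)

```text
time: 10.6
tool_pos: [0.5525, -0.258, 0.1434]
tcp_rot: [[-0.628, 0.778, -0.004], [0.778, 0.628, -0.003], [0.0, -0.005, -1.0]]
force: [-7.5, -3.2, 10.9]
gripper_width: 0.0227
gripper_force: 59.4
```

```bash
python3 -c "
from h import *
from plant import manip,optics
import cv2
s=manip.observe();v=s['tool_pos'][:2]-PIV;print('r',np.hypot(*v),'j',np.arctan2(v[1],v[0])+np.pi/2-np.radians(DY)+.6, s['force'])
plan(*[(*lev(j),.145,-34.4+2.5+np.degrees(j)) for j in np.arange(1.2,-.03,-.12)])
c=optics.read_camera('scene')['color'][:,:,::-1]
cv2.imwrite('pics/a3.png',cv2.resize(c[150:290,210:370],None,fx=4,fy=4,interpolation=cv2.INTER_CUBIC))"
```

```text
r 0.10972251016502452 j 1.1960562729716415 [-7.5387854  -3.15004746 10.88374898]
at [ 0.5525 -0.258   0.1434] w 0.0227 F [-7.5 -3.2 10.9] t 10.6
[-0.0, 0.0, -0.002] [-0.3, -0.0, 2.0]
[0.001, -0.013, -0.002] [-0.3, 0.0, 8.9]
[0.004, -0.026, -0.001] [-0.3, 0.0, 15.8]
[0.008, -0.038, -0.001] [-0.3, 0.0, 22.7]
[0.014, -0.05, -0.001] [-0.3, 0.1, 29.5]
[0.021, -0.061, -0.001] [-0.3, 0.1, 36.4]
[0.03, -0.071, -0.001] [-0.3, 0.1, 43.3]
[0.039, -0.08, -0.001] [-0.3, 0.1, 50.2]
[0.05, -0.088, -0.001] [-0.3, 0.1, 57.0]
[0.061, -0.095, -0.001] [-0.3, 0.2, 63.9]
[0.073, -0.1, -0.001] [-0.3, 0.2, 70.8]
```

View pics/a3.png

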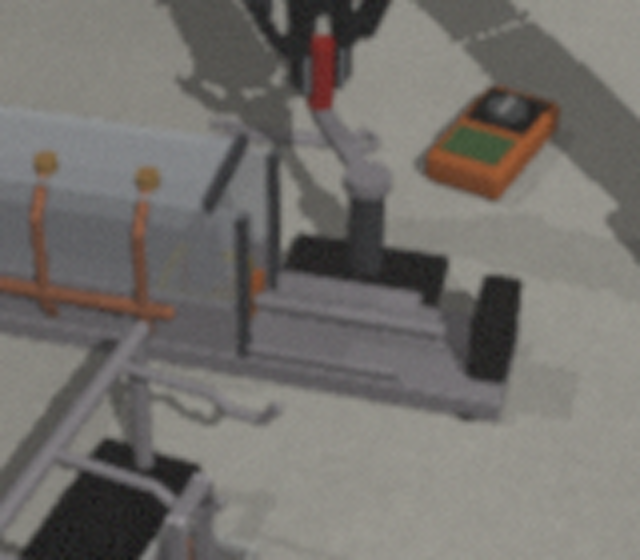

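The pusher is in the mouth (258,285) and the yellow basket shows through the tunnel wall (200,270). I'll push a little further to confirm the stop.

>>> servo_tool(deltas=[{"linear": [0, 0.003, 0], "twist": [0, 0, 0], "fingers": -0.6}, {"linear": [0, 0.006, 0], "twist": [0, 0, 0], "fingers": -0.6}, {"linear": [0, 0.006, 0], "twist": [0, 0, 0], "fingers": -0.6}], squeeze=60)

```text
time: 10.95
tool_pos: [0.553, -0.2576, 0.1433]
tcp_rot: [[-0.626, 0.78, -0.012], [0.78, 0.626, -0.008], [0.002, -0.014, -1.0]]
force: [-16.2, -8.4, 17.7]
gripper_width: 0.0229
gripper_force: 61.5
```

At the stop: the force rose to about 18 N with only 0.6 mm of movement. Now I guide the lever back and release it.

>>> servo_tool(deltas=[{"linear": [0, -0.008, 0], "twist": [0, 0, 2], "fingers": -0.6}, {"linear": [0.001, -0.022, 0], "twist": [0, 0, 9], "fingers": -0.6}, {"linear": [0.004, -0.034, 0], "twist": [0, 0, 16], "fingers": -0.6}, {"linear": [0.008, -0.046, 0], "twist": [0, 0, 23], "fingers": -0.6}, {"linear": [0.014, -0.058, 0], "twist": [0, 0, 30], "fingers": -0.6}, {"linear": [0.021, -0.069, 0], "twist": [0, 0, 36.5], "fingers": -0.6}, {"linear": [0.03, -0.079, 0], "twist": [0, 0, 43], "fingers": -0.6}, {"linear": [0.039, -0.088, 0], "twist": [0, 0, 50], "fingers": -0.6}, {"linear": [0.05, -0.096, 0], "twist": [0, 0, 57], "fingers": -0.6}, {"linear": [0.061, -0.103, 0], "twist": [0, 0, 64], "fingers": -0.6}, {"linear": [0.073, -0.108, 0], "twist": [0, 0, 70.5], "fingers": -0.6}, {"linear": [0.074, -0.108, 0], "twist": [0, 0, 71], "fingers": -0.6}, {"linear": [0.074, -0.108, 0], "twist": [0, 0, 71], "fingers": 0.6}, {"linear": [0.074, -0.108, 0], "twist": [0, 0, 71], "fingers": 0.6}, {"linear": [0.074, -0.108, 0], "twist": [0, 0, 71], "fingers": 0.6}, {"linear": [0.074, -0.108, 0], "twist": [0, 0, 71], "fingers": 0.6}, {"linear": [0.074, -0.108, -0.03], "twist": [0, 0, 71], "fingers": 0.6}, {"linear": [0.074, -0.108, -0.07], "twist": [0, 0, 71], "fingers": 0.6}, {"linear": [0.074, -0.108, -0.085], "twist": [0, 0, 71], "fingers": 0.6}], squeeze=60)

```text
time: 12.85
tool_pos: [0.4304, -0.263, 0.2301]
tcp_rot: [[0.53, 0.848, 0.004], [0.848, -0.53, -0.002], [0.001, 0.004, -1.0]]
force: [-0.2, -0.5, -0.8]
gripper_width: 0.0686
gripper_force: 0.0
```

```bash
cat > look.py <<'E'
import sys,cv2
from h import *
from plant import optics
np.set_printoptions(precision=4,suppress=True)
d={n:optics.read_camera(n) for n in("scene","top")}
rng=dict(y=(20,33),b=(105,128),g=(45,80))
for n,c in d.items():
    w=cloud(c);h=cv2.cvtColor(c["color"],cv2.COLOR_RGB2HSV);H,S_,V=h[...,0],h[...,1],h[...,2]
    box=(w[...,0]>.38)&(w[...,0]<.6)&(w[...,1]>.0)&(w[...,1]<.5)&(abs(w[...,2]-.07)<.02)
    for k,(a,b) in rng.items():
        m=(H>=a)&(H<=b)&(S_>110)&(V>40)&box
        p=w[m]
        if len(p)>15: print(n,k,len(p),"mid",(p.min(0)+p.max(0))/2,"expect",G[k])
    m=(S_<50)&(V>125)&box&(abs(w[...,2]-.07)<.006); p=w[m]
    if len(p)>8: print(n,"w?",len(p),"mid",(np.percentile(p,3,axis=0)+np.percentile(p,97,axis=0))/2)
    h_=((H<4)|(H>176))&(S_>150)&(w[...,2]>.1)&(w[...,2]<.18)&(w[...,0]>.38)&(w[...,0]<.6); print(n,"red",w[h_].mean(0) if h_.any() else None)
if len(sys.argv)>1:
    cv2.imwrite("pics/%s.png"%sys.argv[1],np.hstack([cv2.resize(c["color"][v0:v1,u0:u1,::-1],(400,400),interpolation=cv2.INTER_CUBIC) for c,u0,u1,v0,v1 in((d["scene"],190,360,155,375),(d["top"],130,420,130,290))]))
E
python3 look.py a4; python3 -c "
from h import *
plan((*G['w'],.22,-94.5))"
```

```text
scene b 123 mid [0.5028 0.3158 0.0607] expect (0.5018, 0.3121)
scene g 103 mid [0.5103 0.4062 0.0637] expect (0.5089, 0.4018)
scene w? 58 mid [0.4898 0.2273 0.0678]
scene red [ 0.4234 -0.252   0.1433]
top b 111 mid [0.503  0.3108 0.0629] expect (0.5018, 0.3121)
top g 71 mid [0.5107 0.399  0.0634] expect (0.5089, 0.4018)
top w? 73 mid [0.4922 0.2239 0.0697]
top red [ 0.429  -0.2582  0.1612]
at [ 0.4304 -0.2631  0.2294] w 0.0685 F [ 0.8 -0.8 -0.2] t 12.9
[0.446, -0.203, 0.009] [0.2, -0.2, 62.5]
```

View pics/a4.png

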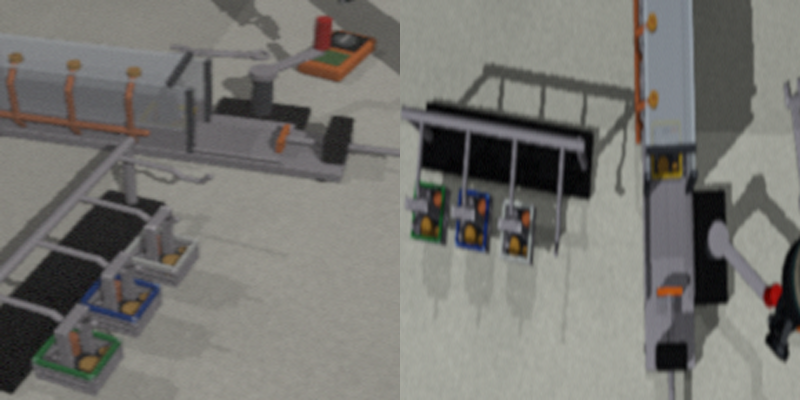

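The lever is back at rest (grip 322,35 left; 772,295 right). The yellow basket is inside the tunnel mouth (665,165 right), and white, blue and green still hang. Next is white.

>>> servo_tool(deltas=[{"linear": [0.03, -0.014, 0.005], "twist": [0, 0, 8], "fingers": 0.65}, {"linear": [0.07, -0.032, 0.009], "twist": [0, 0, 16], "fingers": 0.65}, {"linear": [0.115, -0.052, 0.009], "twist": [0, 0, 24], "fingers": 0.65}, {"linear": [0.16, -0.073, 0.009], "twist": [0, 0, 32], "fingers": 0.65}, {"linear": [0.205, -0.093, 0.009], "twist": [0, 0, 40], "fingers": 0.65}, {"linear": [0.25, -0.114, 0.009], "twist": [0, 0, 48], "fingers": 0.65}, {"linear": [0.295, -0.134, 0.009], "twist": [0, 0, 56], "fingers": 0.65}, {"linear": [0.34, -0.155, 0.009], "twist": [0, 0, 62.5], "fingers": 0.65}, {"linear": [0.385, -0.175, 0.009], "twist": [0, 0, 62.5], "fingers": 0.65}, {"linear": [0.42, -0.191, 0.009], "twist": [0, 0, 62.5], "fingers": 0.65}, {"linear": [0.445, -0.204, 0.009], "twist": [0, 0, 62.5], "fingers": 0.65}, {"linear": [0.445, -0.204, 0.009], "twist": [0, 0, 62.5], "fingers": 0.65}, {"linear": [0.445, -0.204, 0.009], "twist": [0, 0, 62.5], "fingers": 0.65}, {"linear": [0.445, -0.204, 0.009], "twist": [0, 0, 62.5], "fingers": 0.65}], squeeze=50)

```text
time: 14.35
tool_pos: [0.4915, 0.2212, 0.2175]
tcp_rot: [[0.997, -0.081, -0.002], [-0.081, -0.997, -0.002], [-0.001, 0.002, -1.0]]
force: [0.1, -0.2, 0.3]
gripper_width: 0.0706
gripper_force: 0.0
```

```bash
sed -i "s/^G=.*/G=dict(y=(.4877,.1326),w=(.493,.223),b=(.5028,.312),g=(.5105,.401))/" h.py; python3 look.py; python3 -c "
from h import *
plan((*G['w'],.115,-94.5))"
```

```text
scene b 124 mid [0.5024 0.3161 0.0606] expect (0.5028, 0.312)
scene g 101 mid [0.5101 0.4054 0.0625] expect (0.5105, 0.401)
scene w? 81 mid [0.4908 0.2278 0.0671]
scene red [ 0.4237 -0.2523  0.143 ]
top w? 62 mid [0.4727 0.2239 0.0698]
top red [ 0.4285 -0.2592  0.162 ]
at [0.4919 0.2213 0.218 ] w 0.0706 F [-0.3  0.3 -0.6] t 14.4
[0.001, -0.002, 0.103] [0.1, 0.0, -0.2]
```

Grip, lift and draw in one call.

>>> servo_tool(deltas=[{"linear": [0.001, -0.002, 0.03], "twist": [0, 0, 0], "fingers": 0.65}, {"linear": [0.001, -0.002, 0.06], "twist": [0, 0, 0], "fingers": 0.65}, {"linear": [0.001, -0.002, 0.085], "twist": [0, 0, 0], "fingers": 0.65}, {"linear": [0.001, -0.002, 0.1], "twist": [0, 0, 0], "fingers": 0.65}, {"linear": [0.001, -0.002, 0.103], "twist": [0, 0, 0], "fingers": 0.65}, {"linear": [0.001, -0.002, 0.103], "twist": [0, 0, 0], "fingers": -0.2}, {"linear": [0.001, -0.002, 0.103], "twist": [0, 0, 0], "fingers": -0.2}, {"linear": [0.001, -0.002, 0.103], "twist": [0, 0, 0], "fingers": -0.2}, {"linear": [0.001, -0.002, 0.103], "twist": [0, 0, 0], "fingers": -0.2}, {"linear": [0.001, -0.002, 0.103], "twist": [0, 0, 0], "fingers": -0.2}, {"linear": [0.001, -0.002, 0.103], "twist": [0, 0, 0], "fingers": -0.2}], squeeze=60)

```text
time: 15.55
tool_pos: [0.494, 0.2249, 0.1164]
tcp_rot: [[0.997, -0.079, 0.002], [-0.079, -0.997, 0.0], [0.002, -0.001, -1.0]]
force: [0.5, -2.2, 5.9]
gripper_width: 0.0429
gripper_force: 61.2
```

>>> servo_tool(deltas=[{"linear": [0, 0, -0.01], "twist": [0, 0, 0], "fingers": -0.2}, {"linear": [0, 0, -0.02], "twist": [0, 0, 0], "fingers": -0.2}, {"linear": [0, 0, -0.028], "twist": [0, 0, 0], "fingers": -0.2}, {"linear": [0, 0, -0.028], "twist": [0, 0, 0], "fingers": -0.2}, {"linear": [-0.02, 0, -0.028], "twist": [0, 0, 0], "fingers": -0.2}, {"linear": [-0.04, 0, -0.03], "twist": [0, 0, 0], "fingers": -0.2}, {"linear": [-0.06, 0, -0.03], "twist": [0, 0, 0], "fingers": -0.2}, {"linear": [-0.075, 0, -0.03], "twist": [0, 0, 0], "fingers": -0.2}, {"linear": [-0.075, 0, -0.05], "twist": [0, 0, 0], "fingers": -0.2}, {"linear": [-0.075, 0, -0.06], "twist": [0, 0, 0], "fingers": -0.2}], squeeze=60)

```text
time: 16.55
tool_pos: [0.4182, 0.2313, 0.1762]
tcp_rot: [[0.997, -0.078, 0.001], [-0.078, -0.997, 0.001], [0.001, -0.001, -1.0]]
force: [1.1, 0.1, -2.8]
gripper_width: 0.0431
gripper_force: 61.9
```

```bash
python3 -c "
from h import *
plan((*DECK,.18,-87.5),(*DECK,.107,-87.5))"
```

```text
at [0.4182 0.2313 0.1762] w 0.0431 F [ 1.1  0.1 -2.8] t 16.6
[0.089, 0.305, -0.004] [-0.0, -0.0, -7.0]
[0.089, 0.305, 0.069] [-0.0, -0.0, -7.0]
```

>>> servo_tool(deltas=[{"linear": [0, 0.02, -0.004], "twist": [0, 0, 0], "fingers": -0.2}, {"linear": [0, 0.06, -0.004], "twist": [0, 0, 0], "fingers": -0.2}, {"linear": [0.003, 0.1, -0.004], "twist": [0, 0, 0], "fingers": -0.2}, {"linear": [0.008, 0.145, -0.004], "twist": [0, 0, -1], "fingers": -0.2}, {"linear": [0.015, 0.19, -0.004], "twist": [0, 0, -3], "fingers": -0.2}, {"linear": [0.035, 0.23, -0.004], "twist": [0, 0, -5], "fingers": -0.2}, {"linear": [0.065, 0.265, -0.004], "twist": [0, 0, -6], "fingers": -0.2}, {"linear": [0.083, 0.293, -0.004], "twist": [0, 0, -7], "fingers": -0.2}, {"linear": [0.089, 0.305, -0.004], "twist": [0, 0, -7], "fingers": -0.2}, {"linear": [0.089, 0.305, -0.004], "twist": [0, 0, -7], "fingers": -0.2}, {"linear": [0.089, 0.305, -0.004], "twist": [0, 0, -7], "fingers": -0.2}, {"linear": [0.089, 0.305, 0.01], "twist": [0, 0, -7], "fingers": -0.2}, {"linear": [0.089, 0.305, 0.03], "twist": [0, 0, -7], "fingers": -0.2}, {"linear": [0.089, 0.305, 0.05], "twist": [0, 0, -7], "fingers": -0.2}, {"linear": [0.089, 0.305, 0.06], "twist": [0, 0, -7], "fingers": -0.2}, {"linear": [0.089, 0.305, 0.066], "twist": [0, 0, -7], "fingers": -0.2}, {"linear": [0.089, 0.305, 0.069], "twist": [0, 0, -7], "fingers": -0.2}, {"linear": [0.089, 0.305, 0.07], "twist": [0, 0, -7], "fingers": -0.2}], squeeze=60)

```text
time: 18.35
tool_pos: [0.4827, -0.079, 0.1068]
tcp_rot: [[0.999, 0.045, -0.0], [0.045, -0.999, 0.001], [-0.0, -0.001, -1.0]]
force: [-5.4, 3.4, 20.5]
gripper_width: 0.0432
gripper_force: 64.5
```

>>> servo_tool(deltas=[{"linear": [0, 0, -0.001], "twist": [0, 0, 0], "fingers": -0.2}, {"linear": [0, 0, -0.001], "twist": [0, 0, 0], "fingers": 0.5}, {"linear": [0, 0, -0.001], "twist": [0, 0, 0], "fingers": 0.5}, {"linear": [0, 0, -0.001], "twist": [0, 0, 0], "fingers": 0.5}, {"linear": [0, 0, -0.001], "twist": [0, 0, 0], "fingers": 0.5}, {"linear": [0, 0, -0.02], "twist": [0, 0, 0], "fingers": 0.5}, {"linear": [0, 0, -0.06], "twist": [0, 0, 0], "fingers": 0.5}, {"linear": [0, 0, -0.1], "twist": [0, 0, 0], "fingers": 0.5}, {"linear": [0, 0, -0.12], "twist": [0, 0, 0], "fingers": 0.5}, {"linear": [0, 0, -0.12], "twist": [0, 0, 0], "fingers": 0.5}], squeeze=60)

```text
time: 19.35
tool_pos: [0.485, -0.0805, 0.2282]
tcp_rot: [[0.999, 0.043, 0.007], [0.043, -0.999, -0.001], [0.006, 0.001, -1.0]]
force: [-0.8, -0.6, -1.0]
gripper_width: 0.0641
gripper_force: 0.0
```

```bash
python3 -c "
from h import *
p=lev(0)
plan((*p,.22,-32),(*p,.145,-32))"; python3 look.py a5
```

```text
at [ 0.485  -0.0805  0.2282] w 0.0641 F [-0.8 -0.6 -1. ] t 19.4
[-0.064, 0.18, 0.008] [0.2, -0.3, -55.5]
[-0.064, 0.18, 0.083] [0.2, -0.3, -55.5]
scene b 123 mid [0.5026 0.316  0.0611] expect (0.5028, 0.312)
scene g 102 mid [0.5106 0.4059 0.0676] expect (0.5105, 0.401)
scene red [ 0.4239 -0.2522  0.1448]
top b 112 mid [0.503  0.3109 0.0626] expect (0.5028, 0.312)
top g 66 mid [0.5099 0.3985 0.064 ] expect (0.5105, 0.401)
top red [ 0.4285 -0.2591  0.1616]
```

View pics/a5.png

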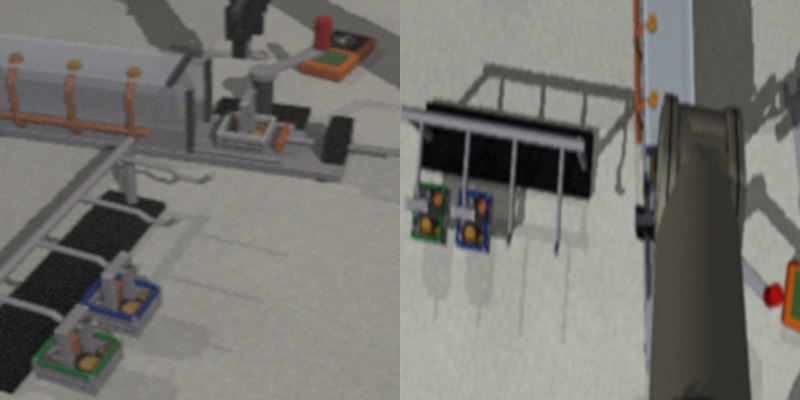

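White stands upright on the deck (left 245,130), the lever is at rest (323,35), and blue and green still hang. On to the lever.

>>> servo_tool(deltas=[{"linear": [-0.005, 0.03, 0.005], "twist": [0, 0, -8], "fingers": 0.5}, {"linear": [-0.02, 0.07, 0.008], "twist": [0, 0, -16], "fingers": 0.5}, {"linear": [-0.04, 0.11, 0.008], "twist": [0, 0, -24], "fingers": 0.5}, {"linear": [-0.05, 0.15, 0.008], "twist": [0, 0, -32], "fingers": 0.5}, {"linear": [-0.064, 0.18, 0.008], "twist": [0, 0, -40], "fingers": 0.5}, {"linear": [-0.064, 0.18, 0.008], "twist": [0, 0, -48], "fingers": 0.5}, {"linear": [-0.064, 0.18, 0.008], "twist": [0, 0, -55.5], "fingers": 0.5}, {"linear": [-0.064, 0.18, 0.008], "twist": [0, 0, -55.5], "fingers": 0.5}, {"linear": [-0.064, 0.18, 0.008], "twist": [0, 0, -55.5], "fingers": 0.5}, {"linear": [-0.064, 0.18, 0.03], "twist": [0, 0, -55.5], "fingers": 0.5}, {"linear": [-0.064, 0.18, 0.06], "twist": [0, 0, -55.5], "fingers": 0.5}, {"linear": [-0.064, 0.18, 0.08], "twist": [0, 0, -55.5], "fingers": 0.5}, {"linear": [-0.064, 0.18, 0.083], "twist": [0, 0, -55.5], "fingers": 0.5}, {"linear": [-0.064, 0.18, 0.083], "twist": [0, 0, -55.5], "fingers": -0.6}, {"linear": [-0.064, 0.18, 0.083], "twist": [0, 0, -55.5], "fingers": -0.6}, {"linear": [-0.064, 0.18, 0.083], "twist": [0, 0, -55.5], "fingers": -0.6}, {"linear": [-0.064, 0.18, 0.083], "twist": [0, 0, -55.5], "fingers": -0.6}, {"linear": [-0.064, 0.18, 0.083], "twist": [0, 0, -55.5], "fingers": -0.6}, {"linear": [-0.064, 0.18, 0.083], "twist": [0, 0, -55.5], "fingers": -0.6}], squeeze=60)

```text
time: 21.35
tool_pos: [0.4284, -0.2635, 0.1436]
tcp_rot: [[0.53, 0.848, 0.003], [0.848, -0.53, -0.002], [0.0, 0.004, -1.0]]
force: [2.0, -0.4, 7.0]
gripper_width: 0.0225
gripper_force: 58.8
```

>>> servo_tool(deltas=[{"linear": [0, 0.005, 0], "twist": [0, 0, -3], "fingers": -0.6}, {"linear": [0.001, 0.011, 0], "twist": [0, 0, -6], "fingers": -0.6}, {"linear": [0.002, 0.016, 0], "twist": [0, 0, -9], "fingers": -0.6}, {"linear": [0.003, 0.022, 0], "twist": [0, 0, -11.5], "fingers": -0.6}, {"linear": [0.004, 0.027, 0], "twist": [0, 0, -14.5], "fingers": -0.6}, {"linear": [0.006, 0.033, 0], "twist": [0, 0, -17], "fingers": -0.6}, {"linear": [0.009, 0.043, 0], "twist": [0, 0, -23], "fingers": -0.6}, {"linear": [0.014, 0.053, 0], "twist": [0, 0, -29], "fingers": -0.6}, {"linear": [0.02, 0.062, 0], "twist": [0, 0, -34.5], "fingers": -0.6}, {"linear": [0.027, 0.071, 0], "twist": [0, 0, -40], "fingers": -0.6}, {"linear": [0.034, 0.079, 0], "twist": [0, 0, -46], "fingers": -0.6}, {"linear": [0.042, 0.086, 0], "twist": [0, 0, -52], "fingers": -0.6}, {"linear": [0.051, 0.093, 0], "twist": [0, 0, -57.5], "fingers": -0.6}, {"linear": [0.056, 0.096, 0], "twist": [0, 0, -60], "fingers": -0.6}, {"linear": [0.061, 0.098, 0], "twist": [0, 0, -63], "fingers": -0.6}, {"linear": [0.066, 0.101, 0], "twist": [0, 0, -66], "fingers": -0.6}, {"linear": [0.071, 0.103, 0], "twist": [0, 0, -69], "fingers": -0.6}, {"linear": [0.076, 0.108, 0], "twist": [0, 0, -71], "fingers": -0.6}, {"linear": [0.079, 0.109, 0], "twist": [0, 0, -71], "fingers": -0.6}, {"linear": [0.079, 0.109, 0], "twist": [0, 0, -71], "fingers": -0.6}], squeeze=60)

```text
time: 23.35
tool_pos: [0.5531, -0.2575, 0.1433]
tcp_rot: [[-0.626, 0.78, -0.016], [0.78, 0.626, -0.006], [0.006, -0.016, -1.0]]
force: [-19.8, -5.4, 21.7]
gripper_width: 0.0224
gripper_force: 62.8
```

```bash
cat > jj.py <<'E'
from h import *
from plant import manip
s=manip.observe();v=s['tool_pos'][:2]-PIV;print('r',np.hypot(*v),'j',np.arctan2(v[1],v[0])+np.pi/2-np.radians(DY)+.6, s['force'],s['gripper_width'])
E
python3 jj.py
```

```text
r 0.10971813054604104 j 1.2034434994770544 [-19.75395925  -5.3717501   21.7219525 ] 0.02244813661671693
```

At the stop again (j = 1.203, same position as before). Return and release.

>>> servo_tool(deltas=[{"linear": [0, -0.008, 0], "twist": [0, 0, 2], "fingers": -0.6}, {"linear": [0.001, -0.022, 0], "twist": [0, 0, 9], "fingers": -0.6}, {"linear": [0.005, -0.034, 0], "twist": [0, 0, 16], "fingers": -0.6}, {"linear": [0.009, -0.046, 0], "twist": [0, 0, 23], "fingers": -0.6}, {"linear": [0.015, -0.058, 0], "twist": [0, 0, 30], "fingers": -0.6}, {"linear": [0.022, -0.069, 0], "twist": [0, 0, 36.5], "fingers": -0.6}, {"linear": [0.032, -0.079, 0], "twist": [0, 0, 43], "fingers": -0.6}, {"linear": [0.041, -0.088, 0], "twist": [0, 0, 50], "fingers": -0.6}, {"linear": [0.052, -0.096, 0], "twist": [0, 0, 57], "fingers": -0.6}, {"linear": [0.063, -0.104, 0], "twist": [0, 0, 64], "fingers": -0.6}, {"linear": [0.075, -0.109, 0], "twist": [0, 0, 70.5], "fingers": -0.6}, {"linear": [0.076, -0.109, 0], "twist": [0, 0, 71], "fingers": -0.6}, {"linear": [0.076, -0.109, 0], "twist": [0, 0, 71], "fingers": 0.6}, {"linear": [0.076, -0.109, 0], "twist": [0, 0, 71], "fingers": 0.6}, {"linear": [0.076, -0.109, 0], "twist": [0, 0, 71], "fingers": 0.6}, {"linear": [0.076, -0.109, 0], "twist": [0, 0, 71], "fingers": 0.6}, {"linear": [0.076, -0.109, -0.03], "twist": [0, 0, 71], "fingers": 0.6}, {"linear": [0.076, -0.109, -0.07], "twist": [0, 0, 71], "fingers": 0.6}, {"linear": [0.076, -0.109, -0.085], "twist": [0, 0, 71], "fingers": 0.6}], squeeze=60)

```text
time: 25.25
tool_pos: [0.4301, -0.2636, 0.23]
tcp_rot: [[0.53, 0.848, 0.004], [0.848, -0.53, -0.002], [0.001, 0.004, -1.0]]
force: [0.6, -0.6, 0.6]
gripper_width: 0.0682
gripper_force: 0.0
```

```bash
python3 look.py;  python3 -c "
from h import *
plan((*G['b'],.22,-94.5))"
```

```text
scene b 119 mid [0.5024 0.3152 0.0613] expect (0.5028, 0.312)
scene g 102 mid [0.5099 0.406  0.0631] expect (0.5105, 0.401)
scene red [ 0.4234 -0.2521  0.1431]
top b 112 mid [0.5031 0.3109 0.0626] expect (0.5028, 0.312)
top g 65 mid [0.5096 0.3996 0.0641] expect (0.5105, 0.401)
top red [ 0.429  -0.258   0.1607]
at [ 0.43   -0.2638  0.2294] w 0.0683 F [-0.1  0.1 -0.3] t 25.4
[0.527, -0.244, 0.008] [0.2, -0.2, 62.5]
```

Now blue.

>>> servo_tool(deltas=[{"linear": [0.03, -0.014, 0.005], "twist": [0, 0, 8], "fingers": 0.65}, {"linear": [0.07, -0.032, 0.008], "twist": [0, 0, 16], "fingers": 0.65}, {"linear": [0.115, -0.053, 0.008], "twist": [0, 0, 24], "fingers": 0.65}, {"linear": [0.16, -0.074, 0.008], "twist": [0, 0, 32], "fingers": 0.65}, {"linear": [0.205, -0.095, 0.008], "twist": [0, 0, 40], "fingers": 0.65}, {"linear": [0.25, -0.116, 0.008], "twist": [0, 0, 48], "fingers": 0.65}, {"linear": [0.295, -0.137, 0.008], "twist": [0, 0, 56], "fingers": 0.65}, {"linear": [0.34, -0.157, 0.008], "twist": [0, 0, 62.5], "fingers": 0.65}, {"linear": [0.385, -0.178, 0.008], "twist": [0, 0, 62.5], "fingers": 0.65}, {"linear": [0.43, -0.199, 0.008], "twist": [0, 0, 62.5], "fingers": 0.65}, {"linear": [0.475, -0.22, 0.008], "twist": [0, 0, 62.5], "fingers": 0.65}, {"linear": [0.51, -0.236, 0.008], "twist": [0, 0, 62.5], "fingers": 0.65}, {"linear": [0.527, -0.244, 0.008], "twist": [0, 0, 62.5], "fingers": 0.65}, {"linear": [0.527, -0.244, 0.008], "twist": [0, 0, 62.5], "fingers": 0.65}, {"linear": [0.527, -0.244, 0.008], "twist": [0, 0, 62.5], "fingers": 0.65}, {"linear": [0.527, -0.244, 0.008], "twist": [0, 0, 62.5], "fingers": 0.65}], squeeze=60)

```text
time: 26.95
tool_pos: [0.5011, 0.3108, 0.2185]
tcp_rot: [[0.997, -0.081, -0.001], [-0.081, -0.997, -0.002], [-0.001, 0.002, -1.0]]
force: [0.4, -0.0, 0.5]
gripper_width: 0.0702
gripper_force: 0.0
```

```bash
python3 look.py; python3 -c "
from h import *
plan((*G['b'],.115,-94.5))"
```

```text
scene b 121 mid [0.5025 0.3158 0.0614] expect (0.5028, 0.312)
scene g 101 mid [0.5099 0.4058 0.0641] expect (0.5105, 0.401)
scene red [ 0.4232 -0.2507  0.1312]
top b 87 mid [0.5017 0.3104 0.0647] expect (0.5028, 0.312)
top g 36 mid [0.4916 0.4004 0.0646] expect (0.5105, 0.401)
top red [ 0.4283 -0.2585  0.1617]
at [0.5014 0.3111 0.2191] w 0.0705 F [-0.2 -0.4  0.1] t 27.1
[0.001, -0.001, 0.104] [0.1, 0.0, -0.2]
```

>>> servo_tool(deltas=[{"linear": [0.001, -0.001, 0.03], "twist": [0, 0, 0], "fingers": 0.65}, {"linear": [0.001, -0.001, 0.06], "twist": [0, 0, 0], "fingers": 0.65}, {"linear": [0.001, -0.001, 0.085], "twist": [0, 0, 0], "fingers": 0.65}, {"linear": [0.001, -0.001, 0.1], "twist": [0, 0, 0], "fingers": 0.65}, {"linear": [0.001, -0.001, 0.104], "twist": [0, 0, 0], "fingers": 0.65}, {"linear": [0.001, -0.001, 0.104], "twist": [0, 0, 0], "fingers": -0.2}, {"linear": [0.001, -0.001, 0.104], "twist": [0, 0, 0], "fingers": -0.2}, {"linear": [0.001, -0.001, 0.104], "twist": [0, 0, 0], "fingers": -0.2}, {"linear": [0.001, -0.001, 0.104], "twist": [0, 0, 0], "fingers": -0.2}, {"linear": [0.001, -0.001, 0.104], "twist": [0, 0, 0], "fingers": -0.2}, {"linear": [0.001, -0.001, 0.104], "twist": [0, 0, 0], "fingers": -0.2}], squeeze=60)

```text
time: 28.15
tool_pos: [0.503, 0.3141, 0.1165]
tcp_rot: [[0.997, -0.079, 0.002], [-0.079, -0.997, 0.001], [0.002, -0.001, -1.0]]
force: [-0.7, -1.1, 6.4]
gripper_width: 0.0433
gripper_force: 61.3
```

>>> servo_tool(deltas=[{"linear": [0, 0, -0.01], "twist": [0, 0, 0], "fingers": -0.2}, {"linear": [0, 0, -0.02], "twist": [0, 0, 0], "fingers": -0.2}, {"linear": [0, 0, -0.028], "twist": [0, 0, 0], "fingers": -0.2}, {"linear": [0, 0, -0.028], "twist": [0, 0, 0], "fingers": -0.2}, {"linear": [-0.02, 0, -0.028], "twist": [0, 0, 0], "fingers": -0.2}, {"linear": [-0.04, 0, -0.03], "twist": [0, 0, 0], "fingers": -0.2}, {"linear": [-0.06, 0, -0.03], "twist": [0, 0, 0], "fingers": -0.2}, {"linear": [-0.08, 0, -0.03], "twist": [0, 0, 0], "fingers": -0.2}, {"linear": [-0.085, 0, -0.05], "twist": [0, 0, 0], "fingers": -0.2}, {"linear": [-0.085, 0, -0.06], "twist": [0, 0, 0], "fingers": -0.2}], squeeze=60)

```text
time: 29.15
tool_pos: [0.4166, 0.3214, 0.1762]
tcp_rot: [[0.997, -0.077, -0.0], [-0.077, -0.997, 0.001], [-0.0, -0.001, -1.0]]
force: [0.8, 0.9, -2.8]
gripper_width: 0.0429
gripper_force: 62.0
```

```bash
python3 -c "
from h import *
plan((.414,.05,.18,-94.5),(*DECK,.18,-87.5),(*DECK,.107,-87.5))"
```

```text
at [0.4166 0.3214 0.1762] w 0.0429 F [ 0.8  0.9 -2.8] t 29.1
[0.018, 0.271, -0.004] [-0.0, 0.0, 0.1]
[0.097, 0.395, -0.004] [-0.0, 0.0, -6.9]
[0.097, 0.395, 0.069] [-0.0, 0.0, -6.9]
```

>>> servo_tool(deltas=[{"linear": [0, 0.02, -0.004], "twist": [0, 0, 0], "fingers": -0.2}, {"linear": [0.002, 0.06, -0.004], "twist": [0, 0, 0], "fingers": -0.2}, {"linear": [0.005, 0.105, -0.004], "twist": [0, 0, 0], "fingers": -0.2}, {"linear": [0.008, 0.15, -0.004], "twist": [0, 0, 0], "fingers": -0.2}, {"linear": [0.011, 0.195, -0.004], "twist": [0, 0, 0], "fingers": -0.2}, {"linear": [0.015, 0.24, -0.004], "twist": [0, 0, -1], "fingers": -0.2}, {"linear": [0.02, 0.28, -0.004], "twist": [0, 0, -3], "fingers": -0.2}, {"linear": [0.045, 0.32, -0.004], "twist": [0, 0, -5], "fingers": -0.2}, {"linear": [0.075, 0.355, -0.004], "twist": [0, 0, -6], "fingers": -0.2}, {"linear": [0.091, 0.385, -0.004], "twist": [0, 0, -7], "fingers": -0.2}, {"linear": [0.097, 0.395, -0.004], "twist": [0, 0, -7], "fingers": -0.2}, {"linear": [0.097, 0.395, -0.004], "twist": [0, 0, -7], "fingers": -0.2}, {"linear": [0.097, 0.395, -0.004], "twist": [0, 0, -7], "fingers": -0.2}, {"linear": [0.097, 0.395, 0.01], "twist": [0, 0, -7], "fingers": -0.2}, {"linear": [0.097, 0.395, 0.03], "twist": [0, 0, -7], "fingers": -0.2}, {"linear": [0.097, 0.395, 0.05], "twist": [0, 0, -7], "fingers": -0.2}, {"linear": [0.097, 0.395, 0.06], "twist": [0, 0, -7], "fingers": -0.2}, {"linear": [0.097, 0.395, 0.066], "twist": [0, 0, -7], "fingers": -0.2}, {"linear": [0.097, 0.395, 0.068], "twist": [0, 0, -7], "fingers": -0.2}, {"linear": [0.097, 0.395, 0.069], "twist": [0, 0, -7], "fingers": -0.2}], squeeze=60)

```text
time: 31.15
tool_pos: [0.4831, -0.08, 0.1069]
tcp_rot: [[0.999, 0.044, 0.0], [0.044, -0.999, 0.0], [0.0, -0.0, -1.0]]
force: [-2.0, 1.5, 8.8]
gripper_width: 0.0432
gripper_force: 63.4
```

>>> servo_tool(deltas=[{"linear": [0, 0, 0], "twist": [0, 0, 0], "fingers": -0.2}, {"linear": [0, 0, 0], "twist": [0, 0, 0], "fingers": 0.5}, {"linear": [0, 0, 0], "twist": [0, 0, 0], "fingers": 0.5}, {"linear": [0, 0, 0], "twist": [0, 0, 0], "fingers": 0.5}, {"linear": [0, 0, 0], "twist": [0, 0, 0], "fingers": 0.5}, {"linear": [0, 0, -0.02], "twist": [0, 0, 0], "fingers": 0.5}, {"linear": [0, 0, -0.06], "twist": [0, 0, 0], "fingers": 0.5}, {"linear": [0, 0, -0.1], "twist": [0, 0, 0], "fingers": 0.5}, {"linear": [0, 0, -0.12], "twist": [0, 0, 0], "fingers": 0.5}, {"linear": [0, 0, -0.12], "twist": [0, 0, 0], "fingers": 0.5}], squeeze=60)

```text
time: 32.15
tool_pos: [0.485, -0.081, 0.2293]
tcp_rot: [[0.999, 0.043, 0.007], [0.043, -0.999, -0.001], [0.007, 0.001, -1.0]]
force: [0.8, 0.1, -0.7]
gripper_width: 0.0639
gripper_force: 0.0
```

```bash
python3 -c "
from h import *
p=lev(0)
plan((*p,.22,-32),(*p,.145,-32))"; python3 look.py a6
```

```text
at [ 0.485  -0.081   0.2293] w 0.0639 F [ 0.8  0.1 -0.7] t 32.1
[-0.064, 0.18, 0.009] [0.2, -0.3, -55.5]
[-0.064, 0.18, 0.084] [0.2, -0.3, -55.5]
scene g 59 mid [0.5123 0.438  0.0749] expect (0.5105, 0.401)
scene w? 11 mid [0.5235 0.48   0.065 ]
scene red [ 0.4231 -0.2529  0.1453]
top g 66 mid [0.5116 0.4125 0.0648] expect (0.5105, 0.401)
top red [ 0.4284 -0.259   0.162 ]
```

View pics/a6.png

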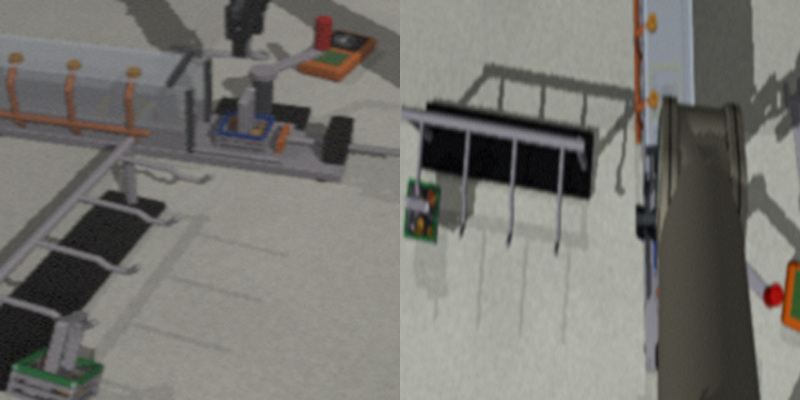

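Blue is on the deck (left 245,125). Green has been knocked toward +y and is swaying (left 65,360). I finish the blue feed first, then look at green again.

>>> servo_tool(deltas=[{"linear": [-0.005, 0.03, 0.005], "twist": [0, 0, -8], "fingers": 0.5}, {"linear": [-0.02, 0.07, 0.009], "twist": [0, 0, -16], "fingers": 0.5}, {"linear": [-0.04, 0.11, 0.009], "twist": [0, 0, -24], "fingers": 0.5}, {"linear": [-0.05, 0.15, 0.009], "twist": [0, 0, -32], "fingers": 0.5}, {"linear": [-0.064, 0.18, 0.009], "twist": [0, 0, -40], "fingers": 0.5}, {"linear": [-0.064, 0.18, 0.009], "twist": [0, 0, -48], "fingers": 0.5}, {"linear": [-0.064, 0.18, 0.009], "twist": [0, 0, -55.5], "fingers": 0.5}, {"linear": [-0.064, 0.18, 0.009], "twist": [0, 0, -55.5], "fingers": 0.5}, {"linear": [-0.064, 0.18, 0.009], "twist": [0, 0, -55.5], "fingers": 0.5}, {"linear": [-0.064, 0.18, 0.03], "twist": [0, 0, -55.5], "fingers": 0.5}, {"linear": [-0.064, 0.18, 0.06], "twist": [0, 0, -55.5], "fingers": 0.5}, {"linear": [-0.064, 0.18, 0.08], "twist": [0, 0, -55.5], "fingers": 0.5}, {"linear": [-0.064, 0.18, 0.084], "twist": [0, 0, -55.5], "fingers": 0.5}, {"linear": [-0.064, 0.18, 0.084], "twist": [0, 0, -55.5], "fingers": -0.6}, {"linear": [-0.064, 0.18, 0.084], "twist": [0, 0, -55.5], "fingers": -0.6}, {"linear": [-0.064, 0.18, 0.084], "twist": [0, 0, -55.5], "fingers": -0.6}, {"linear": [-0.064, 0.18, 0.084], "twist": [0, 0, -55.5], "fingers": -0.6}, {"linear": [-0.064, 0.18, 0.084], "twist": [0, 0, -55.5], "fingers": -0.6}, {"linear": [-0.064, 0.18, 0.084], "twist": [0, 0, -55.5], "fingers": -0.6}], squeeze=60)

```text
time: 34.15
tool_pos: [0.4282, -0.2639, 0.1435]
tcp_rot: [[0.53, 0.848, 0.003], [0.848, -0.53, -0.002], [0.0, 0.003, -1.0]]
force: [1.1, -1.2, 6.7]
gripper_width: 0.0229
gripper_force: 58.7
```

>>> servo_tool(deltas=[{"linear": [0, 0.005, 0], "twist": [0, 0, -3], "fingers": -0.6}, {"linear": [0.001, 0.011, 0], "twist": [0, 0, -6], "fingers": -0.6}, {"linear": [0.002, 0.016, 0], "twist": [0, 0, -9], "fingers": -0.6}, {"linear": [0.003, 0.022, 0], "twist": [0, 0, -11.5], "fingers": -0.6}, {"linear": [0.004, 0.027, 0], "twist": [0, 0, -14.5], "fingers": -0.6}, {"linear": [0.006, 0.033, 0], "twist": [0, 0, -17], "fingers": -0.6}, {"linear": [0.009, 0.043, 0], "twist": [0, 0, -23], "fingers": -0.6}, {"linear": [0.014, 0.053, 0], "twist": [0, 0, -29], "fingers": -0.6}, {"linear": [0.02, 0.062, 0], "twist": [0, 0, -34.5], "fingers": -0.6}, {"linear": [0.027, 0.071, 0], "twist": [0, 0, -40], "fingers": -0.6}, {"linear": [0.034, 0.079, 0], "twist": [0, 0, -46], "fingers": -0.6}, {"linear": [0.042, 0.086, 0], "twist": [0, 0, -52], "fingers": -0.6}, {"linear": [0.051, 0.093, 0], "twist": [0, 0, -57.5], "fingers": -0.6}, {"linear": [0.056, 0.096, 0], "twist": [0, 0, -60], "fingers": -0.6}, {"linear": [0.061, 0.098, 0], "twist": [0, 0, -63], "fingers": -0.6}, {"linear": [0.066, 0.101, 0], "twist": [0, 0, -66], "fingers": -0.6}, {"linear": [0.071, 0.103, 0], "twist": [0, 0, -69], "fingers": -0.6}, {"linear": [0.076, 0.108, 0], "twist": [0, 0, -71], "fingers": -0.6}, {"linear": [0.079, 0.109, 0], "twist": [0, 0, -71], "fingers": -0.6}, {"linear": [0.079, 0.109, 0], "twist": [0, 0, -71], "fingers": -0.6}], squeeze=60)

```text
time: 36.15
tool_pos: [0.5534, -0.2578, 0.1432]
tcp_rot: [[-0.626, 0.78, -0.016], [0.78, 0.626, -0.006], [0.006, -0.016, -1.0]]
force: [-20.2, -4.4, 22.3]
gripper_width: 0.0229
gripper_force: 62.8
```

```bash
python3 jj.py
```

```text
r 0.11005869903667327 j 1.2039940325881724 [-20.21753731  -4.44034056  22.28585195] 0.022938616744719684
```

>>> servo_tool(deltas=[{"linear": [0, -0.008, 0], "twist": [0, 0, 2], "fingers": -0.6}, {"linear": [0.001, -0.022, 0], "twist": [0, 0, 9], "fingers": -0.6}, {"linear": [0.005, -0.034, 0], "twist": [0, 0, 16], "fingers": -0.6}, {"linear": [0.009, -0.046, 0], "twist": [0, 0, 23], "fingers": -0.6}, {"linear": [0.015, -0.058, 0], "twist": [0, 0, 30], "fingers": -0.6}, {"linear": [0.022, -0.069, 0], "twist": [0, 0, 36.5], "fingers": -0.6}, {"linear": [0.032, -0.079, 0], "twist": [0, 0, 43], "fingers": -0.6}, {"linear": [0.041, -0.088, 0], "twist": [0, 0, 50], "fingers": -0.6}, {"linear": [0.052, -0.096, 0], "twist": [0, 0, 57], "fingers": -0.6}, {"linear": [0.063, -0.104, 0], "twist": [0, 0, 64], "fingers": -0.6}, {"linear": [0.075, -0.109, 0], "twist": [0, 0, 70.5], "fingers": -0.6}, {"linear": [0.076, -0.109, 0], "twist": [0, 0, 71], "fingers": -0.6}, {"linear": [0.076, -0.109, 0], "twist": [0, 0, 71], "fingers": 0.6}, {"linear": [0.076, -0.109, 0], "twist": [0, 0, 71], "fingers": 0.6}, {"linear": [0.076, -0.109, 0], "twist": [0, 0, 71], "fingers": 0.6}, {"linear": [0.076, -0.109, 0], "twist": [0, 0, 71], "fingers": 0.6}, {"linear": [0.076, -0.109, -0.03], "twist": [0, 0, 71], "fingers": 0.6}, {"linear": [0.076, -0.109, -0.07], "twist": [0, 0, 71], "fingers": 0.6}, {"linear": [0.076, -0.109, -0.085], "twist": [0, 0, 71], "fingers": 0.6}], squeeze=60)

```text
time: 38.05
tool_pos: [0.4302, -0.2641, 0.23]
tcp_rot: [[0.53, 0.848, 0.004], [0.848, -0.53, -0.002], [0.001, 0.004, -1.0]]
force: [0.2, 0.3, 0.9]
gripper_width: 0.0679
gripper_force: 0.0
```

```bash
python3 look.py;  python3 -c "
from h import *
from plant import optics
import cv2
plan((*G['g'],.22,-94.5))
d={n:optics.read_camera(n) for n in('scene','top')}
import pickle; pickle.dump(d,open('cam1.pkl','wb'))
cv2.imwrite('pics/a7.png',np.hstack([cv2.resize(c['color'][v0:v1,u0:u1,::-1],(400,400),interpolation=cv2.INTER_CUBIC) for c,u0,u1,v0,v1 in((d['scene'],170,270,290,390),(d['top'],120,200,165,245))]))
"
```

```text
scene g 52 mid [0.5083 0.382  0.0731] expect (0.5105, 0.401)
scene red [ 0.4236 -0.2519  0.1446]
top g 91 mid [0.5084 0.3828 0.0688] expect (0.5105, 0.401)
top red [ 0.429  -0.2583  0.161 ]
at [ 0.4301 -0.2643  0.2294] w 0.0681 F [ 0.2 -0.3 -0.6] t 38.1
[0.607, -0.285, 0.008] [0.2, -0.2, 62.5]
```

View pics/a7.png

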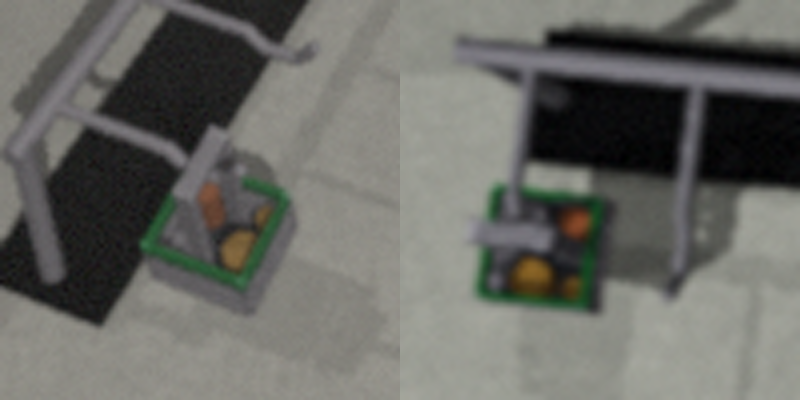

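Green still hangs on its hook but is swinging along y (tilted, left 220,230). I go near it and watch until it settles.

>>> servo_tool(deltas=[{"linear": [0.03, -0.014, 0], "twist": [0, 0, 8], "fingers": 0.65}, {"linear": [0.07, -0.033, 0], "twist": [0, 0, 16], "fingers": 0.65}, {"linear": [0.115, -0.054, 0], "twist": [0, 0, 24], "fingers": 0.65}, {"linear": [0.16, -0.075, 0], "twist": [0, 0, 32], "fingers": 0.65}, {"linear": [0.205, -0.096, 0], "twist": [0, 0, 40], "fingers": 0.65}, {"linear": [0.25, -0.117, 0], "twist": [0, 0, 48], "fingers": 0.65}, {"linear": [0.295, -0.139, 0], "twist": [0, 0, 56], "fingers": 0.65}, {"linear": [0.34, -0.16, 0], "twist": [0, 0, 62.5], "fingers": 0.65}, {"linear": [0.385, -0.181, 0], "twist": [0, 0, 62.5], "fingers": 0.65}, {"linear": [0.43, -0.202, 0], "twist": [0, 0, 62.5], "fingers": 0.65}, {"linear": [0.475, -0.223, 0], "twist": [0, 0, 62.5], "fingers": 0.65}, {"linear": [0.52, -0.244, 0], "twist": [0, 0, 62.5], "fingers": 0.65}, {"linear": [0.565, -0.265, 0], "twist": [0, 0, 62.5], "fingers": 0.65}, {"linear": [0.59, -0.277, 0], "twist": [0, 0, 62.5], "fingers": 0.65}, {"linear": [0.607, -0.285, 0], "twist": [0, 0, 62.5], "fingers": 0.65}, {"linear": [0.607, -0.285, 0], "twist": [0, 0, 62.5], "fingers": 0.65}, {"linear": [0.607, -0.285, 0], "twist": [0, 0, 62.5], "fingers": 0.65}, {"linear": [0.607, -0.285, 0], "twist": [0, 0, 62.5], "fingers": 0.65}], squeeze=60)

```text
time: 40.05
tool_pos: [0.509, 0.3999, 0.2263]
tcp_rot: [[0.997, -0.081, -0.001], [-0.081, -0.997, -0.003], [-0.001, 0.003, -1.0]]
force: [0.7, -0.4, -0.1]
gripper_width: 0.0704
gripper_force: 0.0
```

```bash
cat > sw.py <<'E'
from h import *
from plant import optics,manip
import cv2,sys
for i in range(int(sys.argv[1])):
    t=manip.observe()["time"]; c=optics.read_camera("scene"); w=cloud(c);h=cv2.cvtColor(c["color"],cv2.COLOR_RGB2HSV)
    m=(h[...,0]>45)&(h[...,0]<80)&(h[...,1]>110)&(w[...,1]>.3)&(w[...,1]<.5)&(abs(w[...,2]-.07)<.04)&(w[...,0]<.6)
    p=w[m]; 
    # rim tilt: slope of z along y
    s=np.polyfit(p[:,1],p[:,2],1)[0]
    print(round(t,2),len(p),((p.min(0)+p.max(0))/2).round(4),"tilt",round(np.degrees(np.arctan(s)),1))
E
python3 sw.py 12; python3 -c "
from h import *
plan((*G['g'],.115,-94.5))"
```

```text
40.05 119 [0.5111 0.4196 0.0698] tilt 15.0
40.1 105 [0.5106 0.4115 0.0677] tilt 5.5
40.15 95 [0.5098 0.4018 0.0682] tilt -4.6
40.2 72 [0.5089 0.3929 0.0643] tilt -14.9
40.25 65 [0.5084 0.3879 0.0558] tilt -17.0
40.3 68 [0.5091 0.3889 0.0568] tilt -16.7
40.35 88 [0.509  0.3958 0.054 ] tilt -10.0
40.4 96 [0.5099 0.4057 0.0673] tilt -0.8
40.45 119 [0.5113 0.4141 0.0682] tilt 9.1
40.5 120 [0.5114 0.4218 0.0684] tilt 15.8
40.55 134 [0.5119 0.4232 0.0703] tilt 16.9
40.6 129 [0.5115 0.4207 0.0695] tilt 14.6
at [0.5089 0.4022 0.2274] w 0.0705 F [-0.1  0.3  0.1] t 40.6
[0.002, 0.001, 0.112] [-0.0, -0.0, -0.0]
```

>>> servo_tool(deltas=[{"linear": [0.002, 0, 0], "twist": [0, 0, 0], "fingers": 0.65}, {"linear": [0.002, 0, 0], "twist": [0, 0, 0], "fingers": 0.65}, {"linear": [0.002, 0, 0], "twist": [0, 0, 0], "fingers": 0.65}, {"linear": [0.002, 0, 0], "twist": [0, 0, 0], "fingers": 0.65}, {"linear": [0.002, 0, 0], "twist": [0, 0, 0], "fingers": 0.65}, {"linear": [0.002, 0, 0], "twist": [0, 0, 0], "fingers": 0.65}, {"linear": [0.002, 0, 0], "twist": [0, 0, 0], "fingers": 0.65}, {"linear": [0.002, 0, 0], "twist": [0, 0, 0], "fingers": 0.65}, {"linear": [0.002, 0, 0], "twist": [0, 0, 0], "fingers": 0.65}, {"linear": [0.002, 0, 0], "twist": [0, 0, 0], "fingers": 0.65}, {"linear": [0.002, 0, 0], "twist": [0, 0, 0], "fingers": 0.65}, {"linear": [0.002, 0, 0], "twist": [0, 0, 0], "fingers": 0.65}, {"linear": [0.002, 0, 0], "twist": [0, 0, 0], "fingers": 0.65}, {"linear": [0.002, 0, 0], "twist": [0, 0, 0], "fingers": 0.65}, {"linear": [0.002, 0, 0], "twist": [0, 0, 0], "fingers": 0.65}, {"linear": [0.002, 0, 0], "twist": [0, 0, 0], "fingers": 0.65}, {"linear": [0.002, 0, 0], "twist": [0, 0, 0], "fingers": 0.65}, {"linear": [0.002, 0, 0], "twist": [0, 0, 0], "fingers": 0.65}, {"linear": [0.002, 0, 0], "twist": [0, 0, 0], "fingers": 0.65}, {"linear": [0.002, 0, 0], "twist": [0, 0, 0], "fingers": 0.65}])

```text
time: 42.65
tool_pos: [0.5109, 0.402, 0.2273]
tcp_rot: [[0.997, -0.079, 0.0], [-0.079, -0.997, -0.0], [0.0, 0.0, -1.0]]
force: [-0.6, 0.9, -0.1]
gripper_width: 0.0704
gripper_force: 0.0
```

>>> servo_tool(deltas=[{"linear": [0, 0, 0], "twist": [0, 0, 0], "fingers": 0.65}, {"linear": [0, 0, 0], "twist": [0, 0, 0], "fingers": 0.65}, {"linear": [0, 0, 0], "twist": [0, 0, 0], "fingers": 0.65}, {"linear": [0, 0, 0], "twist": [0, 0, 0], "fingers": 0.65}, {"linear": [0, 0, 0], "twist": [0, 0, 0], "fingers": 0.65}, {"linear": [0, 0, 0], "twist": [0, 0, 0], "fingers": 0.65}, {"linear": [0, 0, 0], "twist": [0, 0, 0], "fingers": 0.65}, {"linear": [0, 0, 0], "twist": [0, 0, 0], "fingers": 0.65}, {"linear": [0, 0, 0], "twist": [0, 0, 0], "fingers": 0.65}, {"linear": [0, 0, 0], "twist": [0, 0, 0], "fingers": 0.65}, {"linear": [0, 0, 0], "twist": [0, 0, 0], "fingers": 0.65}, {"linear": [0, 0, 0], "twist": [0, 0, 0], "fingers": 0.65}, {"linear": [0, 0, 0], "twist": [0, 0, 0], "fingers": 0.65}, {"linear": [0, 0, 0], "twist": [0, 0, 0], "fingers": 0.65}, {"linear": [0, 0, 0], "twist": [0, 0, 0], "fingers": 0.65}, {"linear": [0, 0, 0], "twist": [0, 0, 0], "fingers": 0.65}, {"linear": [0, 0, 0], "twist": [0, 0, 0], "fingers": 0.65}, {"linear": [0, 0, 0], "twist": [0, 0, 0], "fingers": 0.65}, {"linear": [0, 0, 0], "twist": [0, 0, 0], "fingers": 0.65}, {"linear": [0, 0, 0], "twist": [0, 0, 0], "fingers": 0.65}])

```text
time: 44.65
tool_pos: [0.5109, 0.402, 0.2273]
tcp_rot: [[0.997, -0.079, 0.0], [-0.079, -0.997, 0.0], [0.0, -0.0, -1.0]]
force: [-0.6, 0.6, 0.3]
gripper_width: 0.0706
gripper_force: 0.0
```

>>> servo_tool(deltas=[{"linear": [0, 0, 0], "twist": [0, 0, 0], "fingers": 0.65}, {"linear": [0, 0, 0], "twist": [0, 0, 0], "fingers": 0.65}, {"linear": [0, 0, 0], "twist": [0, 0, 0], "fingers": 0.65}, {"linear": [0, 0, 0], "twist": [0, 0, 0], "fingers": 0.65}, {"linear": [0, 0, 0], "twist": [0, 0, 0], "fingers": 0.65}, {"linear": [0, 0, 0], "twist": [0, 0, 0], "fingers": 0.65}, {"linear": [0, 0, 0], "twist": [0, 0, 0], "fingers": 0.65}, {"linear": [0, 0, 0], "twist": [0, 0, 0], "fingers": 0.65}, {"linear": [0, 0, 0], "twist": [0, 0, 0], "fingers": 0.65}, {"linear": [0, 0, 0], "twist": [0, 0, 0], "fingers": 0.65}, {"linear": [0, 0, 0], "twist": [0, 0, 0], "fingers": 0.65}, {"linear": [0, 0, 0], "twist": [0, 0, 0], "fingers": 0.65}, {"linear": [0, 0, 0], "twist": [0, 0, 0], "fingers": 0.65}, {"linear": [0, 0, 0], "twist": [0, 0, 0], "fingers": 0.65}, {"linear": [0, 0, 0], "twist": [0, 0, 0], "fingers": 0.65}, {"linear": [0, 0, 0], "twist": [0, 0, 0], "fingers": 0.65}, {"linear": [0, 0, 0], "twist": [0, 0, 0], "fingers": 0.65}, {"linear": [0, 0, 0], "twist": [0, 0, 0], "fingers": 0.65}, {"linear": [0, 0, 0], "twist": [0, 0, 0], "fingers": 0.65}, {"linear": [0, 0, 0], "twist": [0, 0, 0], "fingers": 0.65}])

```text
time: 46.65
tool_pos: [0.5108, 0.402, 0.2273]
tcp_rot: [[0.997, -0.079, 0.0], [-0.079, -0.997, 0.0], [0.0, -0.0, -1.0]]
force: [0.5, 0.1, 0.4]
gripper_width: 0.0704
gripper_force: 0.0
```

```bash
python3 sw.py 12
```

```text
46.65 104 [0.5106 0.4087 0.0526] tilt 2.0
46.7 110 [0.51   0.408  0.0516] tilt 1.9
46.75 88 [0.5103 0.4066 0.0672] tilt 2.3
46.8 97 [0.5103 0.4051 0.0637] tilt -0.7
46.85 93 [0.51   0.4049 0.0516] tilt -0.3
46.9 99 [0.5102 0.4052 0.0535] tilt -0.8
46.95 95 [0.5096 0.4047 0.0512] tilt -0.4
47.0 94 [0.5107 0.4048 0.0579] tilt -0.7
47.05 101 [0.5102 0.4053 0.0516] tilt 0.3
47.1 97 [0.5104 0.4079 0.0527] tilt 0.4
47.15 99 [0.5104 0.4074 0.0518] tilt 1.4
47.2 106 [0.5107 0.4076 0.0533] tilt 2.4
```

Green has settled back at its original place (scene y about 0.406, the same reading as before the knock). Gripping it now.

>>> servo_tool(deltas=[{"linear": [0, 0, 0.03], "twist": [0, 0, 0], "fingers": 0.65}, {"linear": [0, 0, 0.06], "twist": [0, 0, 0], "fingers": 0.65}, {"linear": [0, 0, 0.09], "twist": [0, 0, 0], "fingers": 0.65}, {"linear": [0, 0, 0.106], "twist": [0, 0, 0], "fingers": 0.65}, {"linear": [0, 0, 0.111], "twist": [0, 0, 0], "fingers": 0.65}, {"linear": [0, 0, 0.111], "twist": [0, 0, 0], "fingers": -0.2}, {"linear": [0, 0, 0.111], "twist": [0, 0, 0], "fingers": -0.2}, {"linear": [0, 0, 0.111], "twist": [0, 0, 0], "fingers": -0.2}, {"linear": [0, 0, 0.111], "twist": [0, 0, 0], "fingers": -0.2}, {"linear": [0, 0, 0.111], "twist": [0, 0, 0], "fingers": -0.2}, {"linear": [0, 0, 0.111], "twist": [0, 0, 0], "fingers": -0.2}], squeeze=60)

```text
time: 48.35
tool_pos: [0.5116, 0.4027, 0.1175]
tcp_rot: [[0.997, -0.079, 0.002], [-0.079, -0.997, 0.002], [0.002, -0.002, -1.0]]
force: [0.8, 0.4, 5.3]
gripper_width: 0.0428
gripper_force: 61.7
```

>>> servo_tool(deltas=[{"linear": [0, 0, -0.01], "twist": [0, 0, 0], "fingers": -0.2}, {"linear": [0, 0, -0.02], "twist": [0, 0, 0], "fingers": -0.2}, {"linear": [0, 0, -0.028], "twist": [0, 0, 0], "fingers": -0.2}, {"linear": [0, 0, -0.028], "twist": [0, 0, 0], "fingers": -0.2}, {"linear": [-0.02, 0, -0.028], "twist": [0, 0, 0], "fingers": -0.2}, {"linear": [-0.04, 0, -0.03], "twist": [0, 0, 0], "fingers": -0.2}, {"linear": [-0.06, 0, -0.03], "twist": [0, 0, 0], "fingers": -0.2}, {"linear": [-0.08, 0, -0.03], "twist": [0, 0, 0], "fingers": -0.2}, {"linear": [-0.09, 0, -0.05], "twist": [0, 0, 0], "fingers": -0.2}, {"linear": [-0.09, 0, -0.06], "twist": [0, 0, 0], "fingers": -0.2}], squeeze=60)

```text
time: 49.35
tool_pos: [0.4193, 0.41, 0.1772]
tcp_rot: [[0.997, -0.076, -0.001], [-0.076, -0.997, 0.001], [-0.001, -0.0, -1.0]]
force: [0.3, 0.6, -2.8]
gripper_width: 0.0428
gripper_force: 61.9
```

```bash
python3 -c "
from h import *
plan((.414,.05,.18,-94.5),(*DECK,.18,-87.5),(*DECK,.107,-87.5))"
```

```text
at [0.4193 0.41   0.1772] w 0.0428 F [ 0.3  0.6 -2.8] t 49.4
[0.022, 0.359, -0.003] [-0.0, 0.1, 0.1]
[0.101, 0.484, -0.003] [-0.0, 0.1, -6.9]
[0.101, 0.484, 0.07] [-0.0, 0.1, -6.9]
```

>>> servo_tool(deltas=[{"linear": [0, 0.02, -0.003], "twist": [0, 0, 0], "fingers": -0.2}, {"linear": [0.003, 0.06, -0.003], "twist": [0, 0, 0], "fingers": -0.2}, {"linear": [0.006, 0.105, -0.003], "twist": [0, 0, 0], "fingers": -0.2}, {"linear": [0.009, 0.15, -0.003], "twist": [0, 0, 0], "fingers": -0.2}, {"linear": [0.012, 0.195, -0.003], "twist": [0, 0, 0], "fingers": -0.2}, {"linear": [0.015, 0.24, -0.003], "twist": [0, 0, 0], "fingers": -0.2}, {"linear": [0.018, 0.285, -0.003], "twist": [0, 0, 0], "fingers": -0.2}, {"linear": [0.02, 0.33, -0.003], "twist": [0, 0, -1], "fingers": -0.2}, {"linear": [0.025, 0.37, -0.003], "twist": [0, 0, -3], "fingers": -0.2}, {"linear": [0.05, 0.41, -0.003], "twist": [0, 0, -5], "fingers": -0.2}, {"linear": [0.08, 0.445, -0.003], "twist": [0, 0, -6], "fingers": -0.2}, {"linear": [0.095, 0.474, -0.003], "twist": [0, 0, -7], "fingers": -0.2}, {"linear": [0.101, 0.484, -0.003], "twist": [0, 0, -7], "fingers": -0.2}, {"linear": [0.101, 0.484, -0.003], "twist": [0, 0, -7], "fingers": -0.2}, {"linear": [0.101, 0.484, -0.003], "twist": [0, 0, -7], "fingers": -0.2}], squeeze=60)

```text
time: 50.85
tool_pos: [0.4833, -0.0805, 0.1792]
tcp_rot: [[0.999, 0.044, -0.001], [0.044, -0.999, 0.001], [-0.001, -0.001, -1.0]]
force: [-0.2, 0.4, -2.9]
gripper_width: 0.0429
gripper_force: 62.2
```

```bash
python3 -c "
from h import *
plan((*DECK,.1075,-87.5))"
```

```text
at [ 0.4833 -0.0805  0.1792] w 0.0429 F [-0.2  0.4 -2.9] t 50.9
[-0.0, -0.001, 0.072] [-0.0, 0.0, -0.0]
```

>>> servo_tool(deltas=[{"linear": [0, 0, 0.02], "twist": [0, 0, 0], "fingers": -0.2}, {"linear": [0, 0, 0.04], "twist": [0, 0, 0], "fingers": -0.2}, {"linear": [0, 0, 0.06], "twist": [0, 0, 0], "fingers": -0.2}, {"linear": [0, 0, 0.068], "twist": [0, 0, 0], "fingers": -0.2}, {"linear": [0, 0, 0.071], "twist": [0, 0, 0], "fingers": -0.2}, {"linear": [0, 0, 0.072], "twist": [0, 0, 0], "fingers": -0.2}, {"linear": [0, 0, 0.072], "twist": [0, 0, 0], "fingers": -0.2}], squeeze=60)

```text
time: 51.55
tool_pos: [0.4841, -0.0808, 0.108]
tcp_rot: [[0.999, 0.044, 0.001], [0.044, -0.999, 0.0], [0.001, -0.0, -1.0]]
force: [0.1, -1.0, -2.4]
gripper_width: 0.0431
gripper_force: 62.2
```

>>> servo_tool(deltas=[{"linear": [0, 0, 0], "twist": [0, 0, 0], "fingers": -0.2}, {"linear": [0, 0, 0], "twist": [0, 0, 0], "fingers": 0.5}, {"linear": [0, 0, 0], "twist": [0, 0, 0], "fingers": 0.5}, {"linear": [0, 0, 0], "twist": [0, 0, 0], "fingers": 0.5}, {"linear": [0, 0, 0], "twist": [0, 0, 0], "fingers": 0.5}, {"linear": [0, 0, -0.02], "twist": [0, 0, 0], "fingers": 0.5}, {"linear": [0, 0, -0.06], "twist": [0, 0, 0], "fingers": 0.5}, {"linear": [0, 0, -0.1], "twist": [0, 0, 0], "fingers": 0.5}, {"linear": [0, 0, -0.12], "twist": [0, 0, 0], "fingers": 0.5}, {"linear": [0, 0, -0.12], "twist": [0, 0, 0], "fingers": 0.5}], squeeze=60)

```text
time: 52.55
tool_pos: [0.4857, -0.0816, 0.2302]
tcp_rot: [[0.999, 0.043, 0.007], [0.043, -0.999, -0.001], [0.007, 0.001, -1.0]]
force: [0.2, -0.4, 0.0]
gripper_width: 0.0641
gripper_force: 0.0
```

```bash
python3 -c "
from h import *
import cv2
from plant import optics
p=lev(0)
plan((*p,.22,-32),(*p,.145,-32))
c=optics.read_camera('scene');w=cloud(c);h=cv2.cvtColor(c['color'],cv2.COLOR_RGB2HSV)
m=(h[...,0]>45)&(h[...,0]<80)&(h[...,1]>110)&(w[...,0]>.42)&(w[...,0]<.6)&(abs(w[...,1]+.08)<.06)&(w[...,2]<.1)
p=w[m];print('green rim on deck',len(p),p.min(0),p.max(0))"
```

```text
at [ 0.4857 -0.0816  0.2302] w 0.0641 F [ 0.2 -0.4  0. ] t 52.5
[-0.065, 0.179, 0.01] [0.2, -0.3, -55.5]
[-0.065, 0.179, 0.085] [0.2, -0.3, -55.5]
green rim on deck 3 [ 0.45509686 -0.10772222  0.05418147] [ 0.48863526 -0.05420808  0.05556835]
```

```bash
python3 -c "
from h import *
import cv2
from plant import optics
c=optics.read_camera('scene');w=cloud(c);h=cv2.cvtColor(c['color'],cv2.COLOR_RGB2HSV)
m=(h[...,0]>40)&(h[...,0]<90)&(h[...,1]>60)&(w[...,0]>.42)&(w[...,0]<.6)&(abs(w[...,1]+.08)<.06)&(w[...,2]<.1)
p=w[m];print('rim',len(p),p.min(0),p.max(0))
m=(w[...,2]>.1)&(w[...,2]<.13)&(abs(w[...,1]+.08)<.04)&(abs(w[...,0]-.483)<.04);p=w[m];print('bar',len(p),np.median(p,0),p.min(0),p.max(0))"
```

```text
rim 101 [ 0.45045881 -0.1230168   0.02622932] [ 0.51613391 -0.04567027  0.05959398]
bar 61 [ 0.48253872 -0.06965383  0.11587183] [ 0.47679303 -0.10371866  0.10070343] [ 0.48907609 -0.05399891  0.11952113]
```

Green stands upright on the deck (bar top 0.12 m, body x 0.450–0.516). Last lever stroke.

>>> servo_tool(deltas=[{"linear": [-0.005, 0.03, 0.005], "twist": [0, 0, -8], "fingers": 0.5}, {"linear": [-0.02, 0.07, 0.01], "twist": [0, 0, -16], "fingers": 0.5}, {"linear": [-0.04, 0.11, 0.01], "twist": [0, 0, -24], "fingers": 0.5}, {"linear": [-0.05, 0.15, 0.01], "twist": [0, 0, -32], "fingers": 0.5}, {"linear": [-0.065, 0.179, 0.01], "twist": [0, 0, -40], "fingers": 0.5}, {"linear": [-0.065, 0.179, 0.01], "twist": [0, 0, -48], "fingers": 0.5}, {"linear": [-0.065, 0.179, 0.01], "twist": [0, 0, -55.5], "fingers": 0.5}, {"linear": [-0.065, 0.179, 0.01], "twist": [0, 0, -55.5], "fingers": 0.5}, {"linear": [-0.065, 0.179, 0.01], "twist": [0, 0, -55.5], "fingers": 0.5}, {"linear": [-0.065, 0.179, 0.03], "twist": [0, 0, -55.5], "fingers": 0.5}, {"linear": [-0.065, 0.179, 0.06], "twist": [0, 0, -55.5], "fingers": 0.5}, {"linear": [-0.065, 0.179, 0.08], "twist": [0, 0, -55.5], "fingers": 0.5}, {"linear": [-0.065, 0.179, 0.085], "twist": [0, 0, -55.5], "fingers": 0.5}, {"linear": [-0.065, 0.179, 0.085], "twist": [0, 0, -55.5], "fingers": -0.6}, {"linear": [-0.065, 0.179, 0.085], "twist": [0, 0, -55.5], "fingers": -0.6}, {"linear": [-0.065, 0.179, 0.085], "twist": [0, 0, -55.5], "fingers": -0.6}, {"linear": [-0.065, 0.179, 0.085], "twist": [0, 0, -55.5], "fingers": -0.6}, {"linear": [-0.065, 0.179, 0.085], "twist": [0, 0, -55.5], "fingers": -0.6}, {"linear": [-0.065, 0.179, 0.085], "twist": [0, 0, -55.5], "fingers": -0.6}], squeeze=60)

```text
time: 54.55
tool_pos: [0.4281, -0.2637, 0.1435]
tcp_rot: [[0.53, 0.848, 0.004], [0.848, -0.53, -0.002], [0.0, 0.004, -1.0]]
force: [2.2, -2.1, 6.4]
gripper_width: 0.0228
gripper_force: 59.1
```

>>> servo_tool(deltas=[{"linear": [0, 0.005, 0], "twist": [0, 0, -3], "fingers": -0.6}, {"linear": [0.001, 0.011, 0], "twist": [0, 0, -6], "fingers": -0.6}, {"linear": [0.002, 0.016, 0], "twist": [0, 0, -9], "fingers": -0.6}, {"linear": [0.003, 0.022, 0], "twist": [0, 0, -11.5], "fingers": -0.6}, {"linear": [0.004, 0.027, 0], "twist": [0, 0, -14.5], "fingers": -0.6}, {"linear": [0.006, 0.033, 0], "twist": [0, 0, -17], "fingers": -0.6}, {"linear": [0.009, 0.043, 0], "twist": [0, 0, -23], "fingers": -0.6}, {"linear": [0.014, 0.053, 0], "twist": [0, 0, -29], "fingers": -0.6}, {"linear": [0.02, 0.062, 0], "twist": [0, 0, -34.5], "fingers": -0.6}, {"linear": [0.027, 0.071, 0], "twist": [0, 0, -40], "fingers": -0.6}, {"linear": [0.034, 0.079, 0], "twist": [0, 0, -46], "fingers": -0.6}, {"linear": [0.042, 0.086, 0], "twist": [0, 0, -52], "fingers": -0.6}, {"linear": [0.051, 0.093, 0], "twist": [0, 0, -57.5], "fingers": -0.6}, {"linear": [0.056, 0.096, 0], "twist": [0, 0, -60], "fingers": -0.6}, {"linear": [0.061, 0.098, 0], "twist": [0, 0, -63], "fingers": -0.6}, {"linear": [0.066, 0.101, 0], "twist": [0, 0, -66], "fingers": -0.6}, {"linear": [0.071, 0.103, 0], "twist": [0, 0, -69], "fingers": -0.6}, {"linear": [0.076, 0.108, 0], "twist": [0, 0, -71], "fingers": -0.6}, {"linear": [0.079, 0.109, 0], "twist": [0, 0, -71], "fingers": -0.6}, {"linear": [0.079, 0.109, 0], "twist": [0, 0, -71], "fingers": -0.6}], squeeze=60)

```text
time: 56.55
tool_pos: [0.5533, -0.2578, 0.1432]
tcp_rot: [[-0.626, 0.78, -0.016], [0.78, 0.626, -0.007], [0.005, -0.016, -1.0]]
force: [-19.0, -5.0, 22.2]
gripper_width: 0.0226
gripper_force: 63.1
```

```bash
python3 jj.py
```

```text
r 0.11000002627843018 j 1.2035046528625042 [-18.97660277  -5.01809087  22.22738489] 0.022580176831996274
```

>>> servo_tool(deltas=[{"linear": [0, -0.008, 0], "twist": [0, 0, 2], "fingers": -0.6}, {"linear": [0.001, -0.022, 0], "twist": [0, 0, 9], "fingers": -0.6}, {"linear": [0.005, -0.034, 0], "twist": [0, 0, 16], "fingers": -0.6}, {"linear": [0.009, -0.046, 0], "twist": [0, 0, 23], "fingers": -0.6}, {"linear": [0.015, -0.058, 0], "twist": [0, 0, 30], "fingers": -0.6}, {"linear": [0.022, -0.069, 0], "twist": [0, 0, 36.5], "fingers": -0.6}, {"linear": [0.032, -0.079, 0], "twist": [0, 0, 43], "fingers": -0.6}, {"linear": [0.041, -0.088, 0], "twist": [0, 0, 50], "fingers": -0.6}, {"linear": [0.052, -0.096, 0], "twist": [0, 0, 57], "fingers": -0.6}, {"linear": [0.063, -0.104, 0], "twist": [0, 0, 64], "fingers": -0.6}, {"linear": [0.075, -0.109, 0], "twist": [0, 0, 70.5], "fingers": -0.6}, {"linear": [0.076, -0.109, 0], "twist": [0, 0, 71], "fingers": -0.6}, {"linear": [0.076, -0.109, 0], "twist": [0, 0, 71], "fingers": 0.6}, {"linear": [0.076, -0.109, 0], "twist": [0, 0, 71], "fingers": 0.6}, {"linear": [0.076, -0.109, 0], "twist": [0, 0, 71], "fingers": 0.6}, {"linear": [0.076, -0.109, 0], "twist": [0, 0, 71], "fingers": 0.6}, {"linear": [0.076, -0.109, -0.03], "twist": [0, 0, 71], "fingers": 0.6}, {"linear": [0.076, -0.109, -0.07], "twist": [0, 0, 71], "fingers": 0.6}, {"linear": [0.076, -0.109, -0.11], "twist": [0, 0, 71], "fingers": 0.6}, {"linear": [0.076, -0.109, -0.11], "twist": [0, 0, 71], "fingers": 0.6}], squeeze=60)

```text
time: 58.55
tool_pos: [0.4313, -0.2643, 0.2568]
tcp_rot: [[0.53, 0.848, 0.008], [0.848, -0.53, -0.004], [0.001, 0.009, -1.0]]
force: [0.6, -0.3, 0.8]
gripper_width: 0.0682
gripper_force: 0.0
```

```bash
python3 look.py a8
```

```text
scene red [ 0.4235 -0.2522  0.1427]
top red [ 0.4283 -0.2592  0.1618]
```

View pics/a8.png

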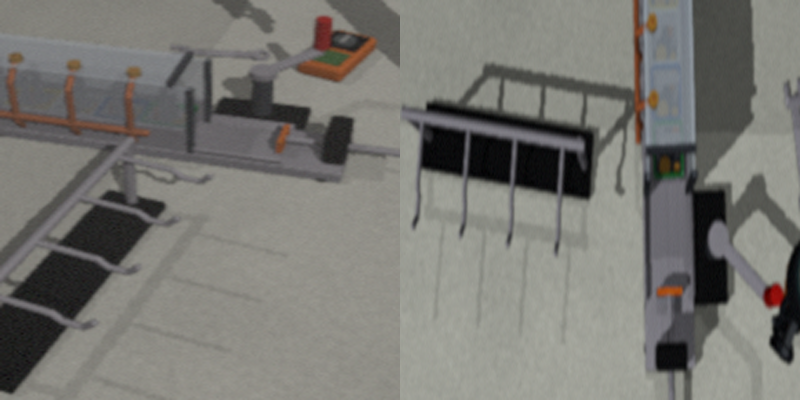

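All four hooks are empty. Green is the last basket, just inside the mouth (right 665,165), with the others ahead of it. The lever and pusher are at rest, and the multimeter and spanner are untouched.

```bash
python3 -c "
from plant import manip
print(manip.sign_off())"
```

```text
the job is handed in; nothing more can be done
None
```

All four baskets (yellow, white, blue, green) went into the washer tunnel one at a time by the lever. The lever is back at rest, the multimeter and spanner are untouched, and the job was handed in at about 59 s of the 210 s limit.

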